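# Open the picture frame and rest its backboard on the sloped stand

## Task

The poster in the frame is to be changed: turn both brass buttons fully aside, lift the backboard out of the frame by its wooden pull and lay it on the white sloped stand. It should lie flat on both rails with its pull outward, centred and straight, one long edge down against the blue lip; let go only once it is resting there. Leave the buttons turned aside and the other things on the counter where they are.

Things in the scene. Friction and masses are not known exactly. Their poses are not given: they have to be found in the camera images.
- frame: Black picture frame lying face down on the counter; it does not move. Outside 213 mm (its x) by 233 mm (its y), 22 mm high, border 34 mm wide. Its opening, 145 x 165 mm, is a pocket 10 mm deep in which the backboard lies with its top 2 mm below the frame's top. Origin: centre of its underside, z up. The turn buttons stand on the middles of its +y border (button_a) and -y border (button_b).
- button_a (a joint): Angle (rad) of the brass turn button on the frame's +y border, counter-clockwise from above positive. 0: its arm points straight in over the backboard; it turns to 1.57 either way, where it lies along the border. The arm (11 mm wide with a round end, 36 mm from pivot to end, 5 mm thick) overlaps the backboard by up to 18 mm and is clear of it beyond about 1.2 either way. Stiff (0.04 N m friction), stays where left.
- button_b (a joint): The same for the turn button on the frame's -y border.
- button_a_wing (a point): Point on button_a's vertical pivot axis, half-way up its upright wing: a brass fin 40 mm long, 11 mm thick and 22 mm high on top of the arm, the thing to pinch and turn. The point is 11 mm below the wing's top and 38.5 mm above the counter; the wing reaches 24 mm from it along +x and 16 mm along -x. x: along the arm, from pivot to end; y: across the wing; z up. Turns with the button.
- button_b_wing (a point): The same for button_b.
- board_mid (a point): Cork-brown backboard, 140 mm (x) by 160 mm (y) by 8 mm, 0.15 to 0.3 kg, with a dark wooden pull bar across the middle of its upper face: 14 mm thick (along x), 80 mm long (along y), 30 mm high above the face. The point is on the board's centre axis, inside the bar, 19 mm above the board's underside and 19 mm below the bar's top. z: out of the upper face. It looks the same after a half turn.
- board: The backboard as a  origin at the centre of its underside, axes as for board_mid.
- stand: White sloped stand fixed to the counter: foot 150 x 130 mm, two narrow inclined rails 14 mm wide and 90 mm apart (centre to centre), 130 mm long, with a blue lip across their lower end that stands 11 mm above the rails and is 130 mm long. The rails slope 30 degrees from level, rising along the stand's +x; the lip is on its -x side, which faces away from the robot, towards the far edge of the counter. Origin: centre, on the counter.
- rest_seat (a point): The place on the stand's slope, 110 mm above the counter, where the centre of the backboard's underside belongs: on the rails' upper plane, midway between the rails, 70 mm up the slope from the face of the lip. x: up the slope; y: along the lip; z: square out of the slope (30 degrees from vertical, leaning towards the lip side).
- glass_a: Bystander: upturned clear drinking glass, 68 mm wide, 95 mm tall. Origin: centre of its underside.
- glass_b: Bystander: second upturned clear drinking glass, 68 mm wide, 95 mm tall. Origin: centre of its underside.
- carafe: Bystander: clear water carafe with a steel lid, 92 mm wide, 185 mm tall. Origin: centre of its underside.
- dish: Bystander: small white china dish, 80 mm wide, 16 mm tall, between the robot and the work. Origin: centre of its underside.
- stapler: Bystander: blue stapler, 140 x 36 x 54 mm. Origin: centre of its underside.
- punch: Bystander: black hole punch, 110 x 100 x 63 mm. Origin: centre of its underside.
- pen_cup: Bystander: black pen cup, 76 mm wide, 90 mm tall, pens to 150 mm. Origin: centre of its underside.
There are look-alikes about, which are no part of the job. Of the things like the board, leave any that is red; of the rest the larger one is meant.

How it is judged:
By the outcome, as a careful person would: the job done as asked, in the order asked, and still so for the second after the job is handed in, with the robot touching nothing.
It also fails if it takes over 69 s, if anything falls off the work surface, if the arm or the gripper's body presses on something with over 40 N, if the wrist force passes 120 N, or if a joint passes its speed limit or range.

## Robot

A 6-joint arm with a two-finger parallel gripper is mounted at the origin on the work surface. World frame = base frame: x ahead of the robot, y to its left, z up, the work surface at z = 0. Lengths are in m, angles in degrees, forces in N, time in s.
With the tool pointing down it reaches from about 0.4 to 0.825 m from the base axis. Payload 7 kg.
Tool frame: the origin (TCP) lies midway between the tips of the shut fingers; the grasp point (between the pads) lies 19 mm behind it; z points along the fingers, y is the direction in which the jaws open and shut (so a half turn about z gives the same grasp; the last joint's range is limited). The gripper opens to 88 mm and grips with 3 to 60 N. Pads are 19 mm wide; open, the fingers measure 130 mm over their backs; the gripper's body (78 mm by 193 mm) begins 47 mm behind the grasp point.
Start: joints at [-59.525, 20.546, 0.682, 0, -70.136, -16.507], TCP at [0.163, -0.655, 0.227] pointing down, gripper open.
Joint ranges: [-176.03, 176.03], [-82.01, 121.73], [-58.28, 71.71], [-173.87, 95.51], [-174.79, -0.11], [-173.66, 173.66]. Speed limits (degrees/s): [136.94, 136.94, 172.46, 180, 180, 180].

## Interface

Orientations are given as [roll, pitch, yaw] about the fixed x, y, z axes, in that order (R = Rz(yaw) Ry(pitch) Rx(roll)).
In Python, from plant import ctrl, snapshot gives the robot as it stands.
- The arm moves only by the shell command python3 -m pendant 'ROWS'. ROWS is JSON, a list of rows, each a list of 7 numbers: the shift along the tool's x, y, z in m, then the turn, a rotation vector about the tool's x, y, z in rad, then the opening, from -1 (shut) to 1 (fully open), so that 0 is half open. In form: [[x, y, z, ax, ay, az, jaw], ...]. A call has 1 to 12 rows; each row is the pose to reach, as a shift and turn from the pose commanded when the call began, along the tool's axes at that moment; what a row does not reach only later rows make up. A row lasts 1/8 s, in which the tool goes at most 62.5 mm and 10.7 degrees, less where a joint would pass 70% of its speed; a pose out of reach is approached as far as the arm can. A call with a gripper value outside its range is refused whole. The fingers move at their own pace and stop on an object; the grip force is fixed at half the most. Time passes only in rows, so rows that repeat a pose let the fingers close. It gives the time, the measured TCP pose, the force and the opening at its end, in the units of the state.
- ctrl.get_obs(): the state, without advancing time (a new reading comes with each control period).
- snapshot(name): name is "side" or "top"; returns a dict with "image" (384x512x3 uint8, blue, green, red), "mtx" (3x3 intrinsics, pixels), "k1" (the pictures are not rectified: a ray, as slopes to the right and down, at radius r is drawn at 1 + k1 r^2 times it, then the intrinsics apply), "eye" and "attitude" of the camera in the world. Camera axes: x right, y up, looking along -z (the intrinsics and any distortion apply to the point x, -y, -z); pixel columns grow to the right and rows downward; lengths in m; the calibration is good to about 2 mm. A picture is of the moment at which its call begins. There is no depth.
- ctrl.close_job(): hands the job in, once; it reports no verdict.
The state is a dict: "clock": time; "joint_pos": joint angles; "qvel": joint speeds; "tau": joint torques, N m; "tool_pos": TCP position; "orientation": TCP orientation; "force": force on the tool from outside, world axes, zero at the start; "moment": the same for the moment, N m; "opening": finger opening in m.
Only numpy, scipy, OpenCV 4.12 (cv2) and the standard library are available. Lean on these libraries where they do the work, as an engineer would, in place of code of your own. Each camera call takes 0.05 s, during which the arm holds its last target.

## Working session

There is one attempt and no reset: what is moved stays moved. The work goes in short steps, Python scripts to look and compute and a shell command to move; the robot and the scene stay as the last step left them, time stands still between calls to the robot, and variables do not carry over. Pictures are saved under pics/ and viewed, and the job is handed in when it is done.

```bash
ls; mkdir -p pics
python3 - <<'E'
from plant import ctrl, snapshot
import cv2
o=ctrl.get_obs();print(o)
for n in("side","top"):
    s=snapshot(n);cv2.imwrite(f"pics/{n}0.png",s["image"]);print(n,{k:s[k] for k in s if k!="image"})
E
```

```text
pics
{'clock': 0.0, 'joint_pos': array([-5.95238481e+01,  2.05922235e+01,  6.33858434e-01, -2.25454042e-02,
       -7.01340874e+01, -1.65084410e+01]), 'qvel': array([-0.07958944,  0.00197445, -0.06336356,  0.03285196, -0.02715377,
       -0.05519742]), 'tau': array([ 8.43229445e-04, -5.82723391e+01,  2.93057603e+01,  6.99736610e+00,
        6.83259394e-03, -1.50262285e-04]), 'tool_pos': array([ 0.16281898, -0.65456889,  0.22560679]), 'orientation': array([ 1.79905336e+02, -5.95356197e-03, -1.66039963e+02]), 'force': array([-0.11451357,  0.15261303, -0.09081371]), 'moment': array([0.0681948 , 0.0044191 , 0.01192724]), 'opening': 0.08792594153691988}
side {'mtx': array([[433.60940615,   0.        , 253.03034976],
       [  0.        , 433.60940615, 192.1751621 ],
       [  0.        ,   0.        ,   1.        ]]), 'k1': -0.027405789989190972, 'eye': array([0.41018983, 0.91116757, 0.86717845]), 'attitude': array([  50.98935895,   -0.93963237, -171.393629  ])}
top {'mtx': array([[388.82591976,   0.        , 247.72546617],
       [  0.        , 388.82591976, 190.82834674],
       [  0.        ,   0.        ,   1.        ]]), 'k1': -0.1027890455412945, 'eye': array([ 0.3550969 , -0.01451233,  1.20720536]), 'attitude': array([  8.93851695,   0.97233282, -88.47354595])}
```

View pics/side0.png

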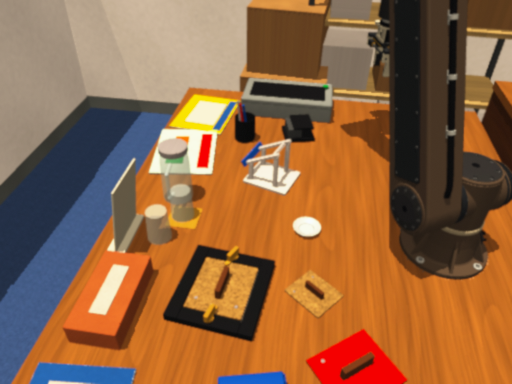

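View pics/top0.png

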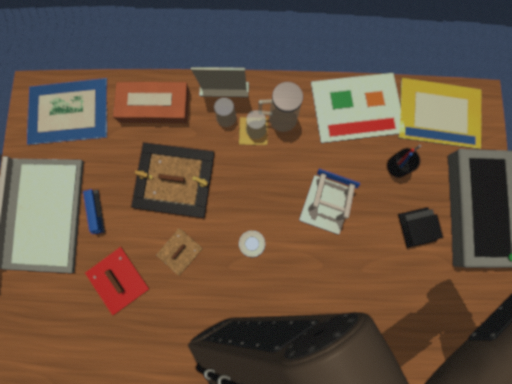

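Side view: three board-like things – cork board in the black frame (222,288), a smaller loose cork board (314,292), and a red board (357,362). In the top view they are at (172,180), (179,252) and (117,280). The framed cork one fits, as the larger of the two that aren't red. I'll confirm with crops.

```bash
cat > h.py <<'E'
import numpy as np, cv2
from scipy.spatial.transform import Rotation as R
def cam(s):
    return dict(K=s["mtx"],d=np.array([s["k1"],0,0,0,0.]),eye=s["eye"],R=R.from_euler('xyz',s["attitude"],degrees=True).as_matrix())
F=np.diag([1,-1,-1.])
def ray(c,uv):
    p=cv2.undistortPoints(np.array([[uv]],float),c["K"],c["d"],).ravel()
    v=c["R"]@F@np.array([p[0],p[1],1]);return c["eye"],v/np.linalg.norm(v)
def plane(c,uv,z):
    e,v=ray(c,uv);return e+v*(z-e[2])/v[2]
def tri(cs,uvs):
    A=np.zeros((3,3));b=np.zeros(3);L=[]
    for c,uv in zip(cs,uvs):
        e,v=ray(c,uv);P=np.eye(3)-np.outer(v,v);A+=P;b+=P@e;L.append((e,P))
    x=np.linalg.solve(A,b);return x,[np.linalg.norm(P@(x-e))*1e3 for e,P in L]
def proj(c,X):
    Rc=F@c["R"].T;r=cv2.Rodrigues(Rc)[0]
    return cv2.projectPoints(np.atleast_2d(np.array(X,float)),r,-Rc@c["eye"],c["K"],c["d"])[0].reshape(-1,2)
def crop(img,x0,y0,w,h,f,name):
    cv2.imwrite(name,cv2.resize(img[y0:y0+h,x0:x0+w],None,fx=f,fy=f,interpolation=cv2.INTER_CUBIC))
E
python3 - <<'E'
from h import *
from plant import snapshot
s=snapshot("side");t=snapshot("top")
import pickle;pickle.dump((s,t),open("s0.pkl","wb"))
a=cv2.resize(s["image"][240:345,160:350],None,fx=4,fy=4,interpolation=cv2.INTER_CUBIC)
cv2.imwrite("pics/c_s.png",a)
crop(t["image"],125,135,95,145,4,"pics/c_t.png")
crop(s["image"],235,130,75,70,8,"pics/st_s.png")
crop(t["image"],290,160,80,80,7,"pics/st_t.png")
E
```

```text
(no output)
```

View pics/c_s.png

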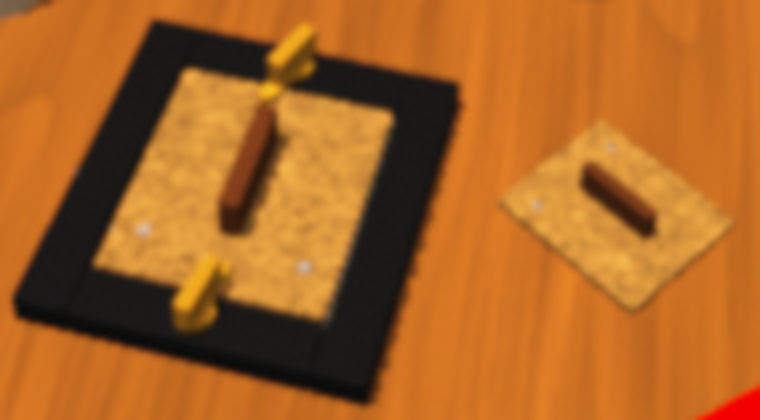

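View pics/c_t.png

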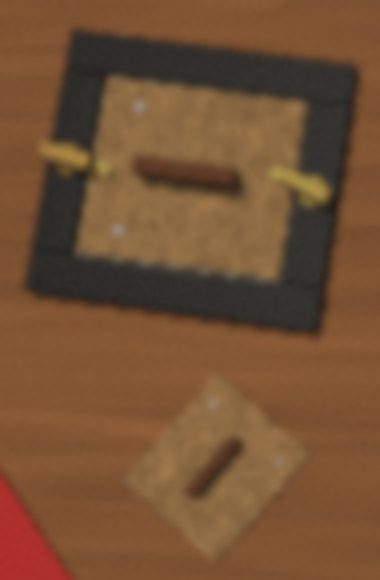

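View pics/st_s.png

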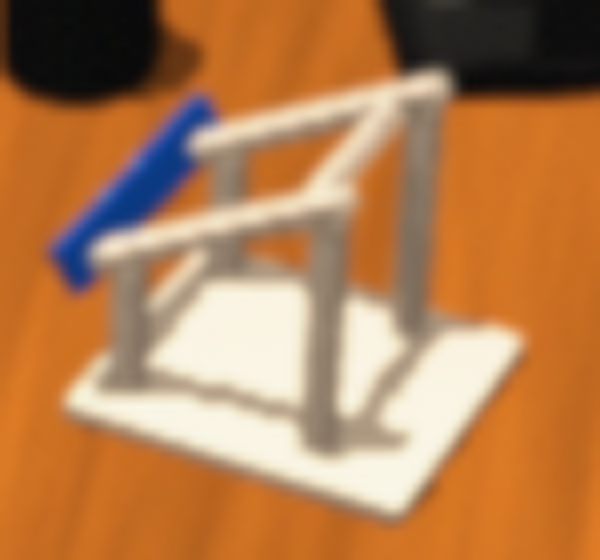

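View pics/st_t.png

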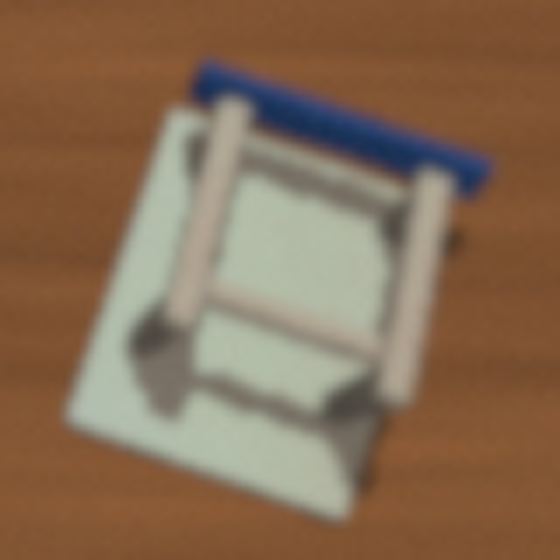

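The crops confirm it: the framed cork board, with brass buttons on its left and right borders, is clearly larger than the loose one. Now measuring.

```bash
cat > m.py <<'E'
from h import *
import pickle
s,t=pickle.load(open("s0.pkl","rb"))
cs,ct=cam(s),cam(t)
def comp(img,fn,roi):
    x0,y0,x1,y1=roi;hsv=cv2.cvtColor(img,cv2.COLOR_BGR2HSV)
    m=np.zeros(img.shape[:2],np.uint8);m[y0:y1,x0:x1]=(fn(hsv)*255).astype(np.uint8)[y0:y1,x0:x1]
    return m
def quad(m):
    c=max(cv2.findContours(m,0,cv2.CHAIN_APPROX_NONE)[0],key=cv2.contourArea);h=cv2.convexHull(c)
    for e in np.arange(2,15,.5):
        q=cv2.approxPolyDP(h,e,True)
        if len(q)==4:break
    q=q.reshape(-1,2).astype(float)
    # refine by fitting lines to contour pts near each edge
    P=c.reshape(-1,2).astype(float);L=[]
    for i in range(4):
        a,b=q[i],q[(i+1)%4];d=b-a;l=np.linalg.norm(d);d/=l;n=np.array([-d[1],d[0]])
        u=(P-a)@d;w=(P-a)@n
        k=(abs(w)<2)&(u>.12*l)&(u<.88*l)
        f=cv2.fitLine(P[k].astype(np.float32),cv2.DIST_HUBER,0,.01,.01).ravel();L.append(f)
    out=[]
    for i in range(4):
        f,g=L[i-1],L[i];A=np.array([[f[0],-g[0]],[f[1],-g[1]]]);r=np.linalg.solve(A,g[2:]-f[2:]);out.append(f[2:]+r[0]*f[:2])
    return np.array(out)
if __name__=="__main__":
    dark=lambda h:h[...,2]<75
    for n,img,c,roi in(("side",s["image"],cs,(160,235,285,345)),("top",t["image"],ct,(125,135,222,225))):
        m=comp(img,dark,roi);q=quad(m);print(n,q.round(1).tolist())
        P=np.array([plane(c,x,.022) for x in q]);print(P.round(4).tolist(),"cen",P.mean(0).round(4),"edges",np.linalg.norm(P-np.roll(P,-1,0),axis=1).round(4),"ang",[round(float(np.degrees(np.arctan2(*(P[(i+1)%4]-P[i])[[1,0]]))),1) for i in range(4)])
    brass=lambda h:(h[...,0]>=19)&(h[...,0]<=32)&(h[...,1]>165)&(h[...,2]>110)
    bar=lambda h:((h[...,0]<=9)|(h[...,0]>172))&(h[...,1]>80)&(h[...,2]<150)&(h[...,2]>25)
    for n,img,rois in(("side",s["image"],[(223,240,250,268),(198,295,222,328),(205,255,240,305)]),("top",t["image"],[(130,165,155,185),(190,170,212,190),(150,165,192,190)])):
        big=np.zeros_like(img)
        for i,r in enumerate(rois):
            m=comp(img,brass if i<2 else bar,r);big[m>0]=img[m>0]
            n_,_,st,ce=cv2.connectedComponentsWithStats(m);
            k=1+np.argmax(st[1:,4]);c=(np.argwhere(_==k)[:,::-1]).astype(np.float32)
            print(n,i,st[k],ce[k].round(1),cv2.minAreaRect(c))
        x0,y0=(160,235) if n=="side" else (125,135)
        crop(big,x0,y0,125,110,5,f"pics/mask_{n}.png")
E
python3 m.py
```

```text
side [[198.8000030517578, 245.60000610351562], [274.8999938964844, 261.6000061035156], [251.39999389648438, 340.1000061035156], [161.6999969482422, 317.70001220703125]]
[[0.662, 0.1273, 0.022], [0.4541, 0.1502, 0.022], [0.4794, 0.3854, 0.022], [0.6899, 0.3619, 0.022]] cen [0.5714 0.2562 0.022 ] edges [0.2092 0.2366 0.2118 0.2362] ang [173.7, 83.9, -6.4, -96.8]
top [[143.39999389648438, 143.10000610351562], [214.10000610351562, 151.5], [203.6999969482422, 217.60000610351562], [131.1999969482422, 207.39999389648438]]
[[0.687, 0.3476, 0.022], [0.6635, 0.1198, 0.022], [0.4548, 0.1434, 0.022], [0.48, 0.3717, 0.022]] cen [0.5713 0.2456 0.022 ] edges [0.2289 0.2101 0.2297 0.2084] ang [-95.9, 173.6, 83.7, -6.7]
side 0 [228 247   9   9  30] [232.2 251.2] ((232.5, 251.0), (2.1213202476501465, 10.60660171508789), 45.0)
side 1 [204 303  10  14  54] [208.8 309.4] ((208.63485717773438, 309.58428955078125), (3.6039929389953613, 14.733970642089844), 32.0053825378418)
side 2 [217 293   1   1   1] [217. 293.] ((217.0, 293.0), (0.0, 0.0), 0.0)Traceback (most recent call last):
  File "m.py", line 38, in <module>
    k=1+np.argmax(st[1:,4]);c=(np.argwhere(_==k)[:,::-1]).astype(np.float32)
        ~~~~~~~~~^^^^^^^^^^
    return _wrapfunc(a, 'argmax', axis=axis, out=out, **kwds)
    return bound(*args, **kwds)
ValueError: attempt to get argmax of an empty sequence
```

Run:
```python
from m import *
for n,d,pts in(("side",s,[(232,251),(209,309),(222,275),(222,285),(216,290),(240,290)]),("top",t,[(141,174),(203,183),(172,180),(165,177),(160,195)])):
    hsv=cv2.cvtColor(d["image"],cv2.COLOR_BGR2HSV)
    for p in pts: print(n,p,hsv[p[1],p[0]],d["image"][p[1],p[0]])
g=cv2.cvtColor(s["image"],cv2.COLOR_BGR2GRAY)
print(g[240:262,212]); print(g[310:340,200]); print(g[300,160:200])
```

```text
side (232, 251) [ 20 223 238] [ 30 172 238]
side (209, 309) [ 20 222 238] [ 31 170 238]
side (222, 275) [ 11 203 136] [ 28  66 136]
side (222, 285) [ 10 203  78] [16 37 78]
side (216, 290) [ 10 204 119] [ 24  57 119]
side (240, 290) [ 17 184 214] [ 60 147 214]
top (141, 174) [ 19 154 159] [ 63 124 159]
top (203, 183) [ 22 147 154] [ 65 130 154]
top (172, 180) [ 11 135  64] [30 43 64]
top (165, 177) [ 10 151  91] [37 55 91]
top (160, 195) [ 16 134 143] [ 68 108 143]
[126 126 124 125 123 122 111  84  45  26  24  25  24  25  24  24  27  50
 104 145 157 155]
[101  54  29  25  25  24  25  25  25  25  26  26  25  23  18  13  12  19
  56 104 124 127 127 127 125 122 121 121 121 122]
[129 130 131 133 133 130 131 132 127 102  59  31  26  25  25  25  25  25
  25  25  25  24  24  24  32  73 128 163 175 175 167 161 162 162 157 153
 154 155 152 152]
```

```bash
python3 - <<'E'
from m import *
def up(img,roi,f=8):
    x0,y0,x1,y1=roi;return cv2.resize(img[y0:y1,x0:x1],None,fx=f,fy=f,interpolation=cv2.INTER_CUBIC)
def topx(q,roi,f=8): return (np.array(q)+.5)/f-.5+np.array(roi[:2])
for n,img,c,roi,th in(("side",s["image"],cs,(150,230,290,350),75),("top",t["image"],ct,(122,132,224,228),70)):
    u=cv2.cvtColor(up(img,roi),cv2.COLOR_BGR2GRAY);m=((u<th)*255).astype(np.uint8)
    import m as M
    cc=max(cv2.findContours(m,0,cv2.CHAIN_APPROX_NONE)[0],key=cv2.contourArea)
    h=cv2.convexHull(cc)
    for e in range(10,80):
        q=cv2.approxPolyDP(h,e,True)
        if len(q)==4:break
    q=q.reshape(-1,2).astype(float);P=cc.reshape(-1,2).astype(float);L=[]
    for i in range(4):
        a,b=q[i],q[(i+1)%4];d=b-a;l=np.linalg.norm(d);d/=l;nn=np.array([-d[1],d[0]]);uu=(P-a)@d;w=(P-a)@nn
        k=(abs(w)<14)&(uu>.1*l)&(uu<.9*l);L.append(cv2.fitLine(P[k].astype(np.float32),cv2.DIST_HUBER,0,.01,.01).ravel())
    o=[]
    for i in range(4):
        f,g=L[i-1],L[i];r=np.linalg.solve(np.array([[f[0],-g[0]],[f[1],-g[1]]]),g[2:]-f[2:]);o.append(f[2:]+r[0]*f[:2])
    q=topx(o,roi);print(n,q.round(2).tolist())
    for z in(.022,0):
        P3=np.array([plane(c,x,z) for x in q]);print(z,P3[:,:2].round(4).tolist(),np.linalg.norm(P3-np.roll(P3,-1,0),axis=1).round(4),P3.mean(0)[:2].round(4))
for n,img,rois in(("side",s["image"],[(218,238,258,268),(190,290,230,330),(200,255,245,305)]),("top",t["image"],[(128,160,158,190),(186,165,216,195),(150,160,195,195)])):
    for i,r in enumerate(rois): cv2.imwrite(f"pics/b_{n}{i}.png",up(img,r,12))
a=[cv2.resize(cv2.imread(f"pics/b_{n}{i}.png"),None,fx=1,fy=1) for n in("side","top") for i in(0,1)]
E
python3 - <<'E'
import cv2,numpy as np
W=np.full((600,800,3),255,np.uint8)
# tiles with ticks every 5px
from pickle import load
s,t=load(open('s0.pkl','rb'))
def tile(img,r,f):
    x0,y0,x1,y1=r;u=cv2.resize(img[y0:y1,x0:x1],None,fx=f,fy=f,interpolation=cv2.INTER_CUBIC)
    for x in range(x0,x1):
        if x%5==0: cv2.line(u,(int((x-x0+.5)*f),0),(int((x-x0+.5)*f),6),(255,255,255),1);cv2.putText(u,str(x),(int((x-x0+.5)*f)-8,16),0,.3,(255,255,255),1)
    for y in range(y0,y1):
        if y%5==0: cv2.line(u,(0,int((y-y0+.5)*f)),(6,int((y-y0+.5)*f)),(255,255,255),1);cv2.putText(u,str(y),(8,int((y-y0+.5)*f)+3),0,.3,(255,255,255),1)
    return u
I=[tile(s["image"],(223,242,245,264),13),tile(s["image"],(199,297,221,327),10),tile(t["image"],(130,164,156,186),14),tile(t["image"],(188,170,214,192),14)]
for u,(x,y) in zip(I,[(0,0),(400,0),(0,300),(400,300)]): W[y:y+u.shape[0],x:x+u.shape[1]]=u[:600-y,:800-x]
cv2.imwrite('pics/tiles.png',W)
E
```

```text
side [[197.93, 244.41], [276.17, 260.79], [252.41, 341.44], [160.78, 318.48]]
0.022 [[0.6654, 0.1233], [0.4511, 0.1469], [0.4767, 0.3884], [0.6912, 0.3643]] [0.2156 0.2428 0.2159 0.2424] [0.5711 0.2557]
0 [[0.672, 0.1028], [0.4521, 0.1271], [0.4784, 0.3748], [0.6985, 0.35]] [0.2212 0.2491 0.2215 0.2487] [0.5753 0.2387]
top [[142.41, 141.85], [215.28, 150.87], [204.71, 218.88], [129.9, 208.42]]
0.022 [[0.6912, 0.3511], [0.6657, 0.1161], [0.4508, 0.14], [0.4768, 0.3756]] [0.2364 0.2162 0.237  0.2158] [0.5711 0.2457]
0 [[0.6974, 0.3579], [0.6715, 0.1185], [0.4526, 0.1428], [0.479, 0.3828]] [0.2408 0.2203 0.2414 0.2198] [0.5751 0.2505]
```

View pics/tiles.png

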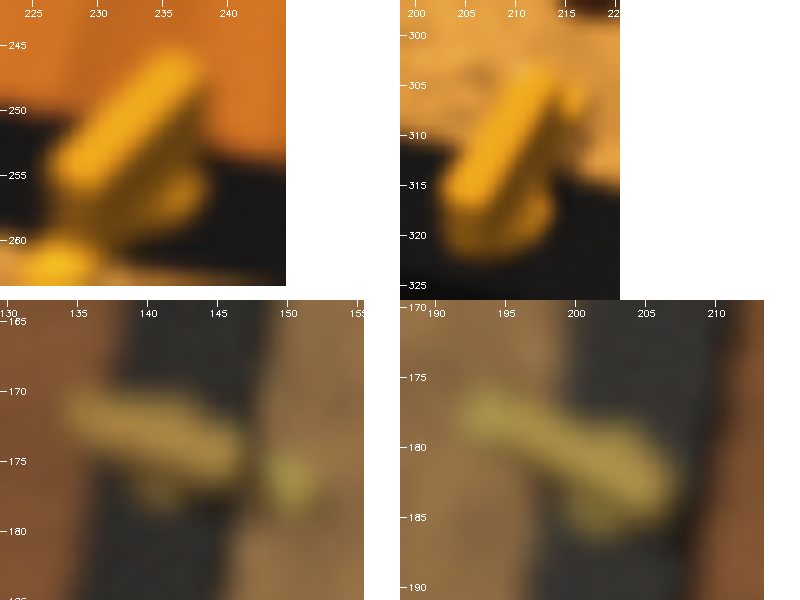

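Run:
```python
from m import *
for n,si,so,ti,to in(("+y",(211.7,305.2),(204.6,315.6),(145.8,174.6),(135.5,171.8)),("-y",(228,254),(236.5,247.6),(196,178.8),(205.5,183))):
    for lab,a,b in(("in",si,ti),("out",so,to)):
        x,e=tri([cs,ct],[a,b]);print(n,lab,x.round(4),np.round(e,1), "planes",plane(cs,a,.0495).round(4)[:2],plane(ct,b,.0495).round(4)[:2])
c=np.array([.572,.2475]);a=np.radians(-6.2)
for sg in(1,-1):
    p=c+sg*.0985*np.array([-np.sin(a),np.cos(a)]);print(p)
    for cc,nm in((cs,"side"),(ct,"top")): print(nm,proj(cc,[[*p,.0495],[*p,.0275],[*p,.022]]).round(1).tolist())
W=np.zeros((600,800,3),np.uint8)
def tile(img,r,f):
    x0,y0,x1,y1=r;u=cv2.resize(img[y0:y1,x0:x1],None,fx=f,fy=f,interpolation=cv2.INTER_CUBIC)
    for x in range(x0,x1):
        if x%5==0: cv2.putText(u,str(x),(int((x-x0+.5)*f)-8,10),0,.3,(255,255,255),1);cv2.line(u,(int((x-x0+.5)*f),12),(int((x-x0+.5)*f),18),(255,255,255),1)
    for y in range(y0,y1):
        if y%5==0: cv2.putText(u,str(y),(8,int((y-y0+.5)*f)+3),0,.3,(255,255,255),1);cv2.line(u,(0,int((y-y0+.5)*f)),(6,int((y-y0+.5)*f)),(255,255,255),1)
    return u
u=tile(s["image"],(205,258,240,302),10);W[:u.shape[0],:u.shape[1]]=u
u=tile(t["image"],(150,165,195,192),9);W[:u.shape[0],380:380+u.shape[1]]=u
cv2.imwrite("pics/bar.png",W)
W=np.zeros((600,800,3),np.uint8)
u=tile(s["image"],(238,136,298,192),7);W[:u.shape[0],:u.shape[1]]=u
u=tile(t["image"],(298,166,362,236),6);W[:u.shape[0],415:415+u.shape[1]]=u
cv2.imwrite("pics/stand.png",W)
```

```text
+y in [0.5805 0.3257 0.0446] [0. 0.] planes [0.5794 0.3292] [0.5796 0.3243]
+y out [0.5886 0.3579 0.0478] [0.6 0.6] planes [0.5888 0.359 ] [0.5877 0.3573]
-y in [0.5718 0.1685 0.0486] [1.7 1.7] planes [0.5734 0.1691] [0.5699 0.1683]
-y out [0.5576 0.1393 0.0451] [0.7 0.7] planes [0.5561 0.1435] [0.5576 0.1387]
[0.58263794 0.34542387]
side [[208.7, 310.9], [209.2, 316.7], [209.3, 318.2]]
top [[139.1, 173.5], [141.2, 174.9], [141.7, 175.2]]
[0.56136206 0.14957613]
side [[234.1, 249.1], [234.2, 254.9], [234.2, 256.3]]
top [[202.0, 181.7], [202.9, 183.0], [203.2, 183.3]]
```

View pics/bar.png

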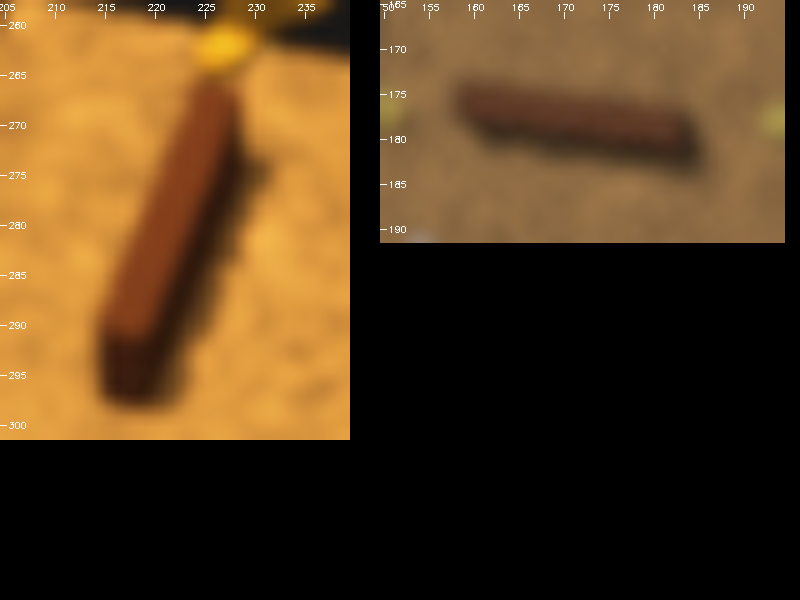

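View pics/stand.png

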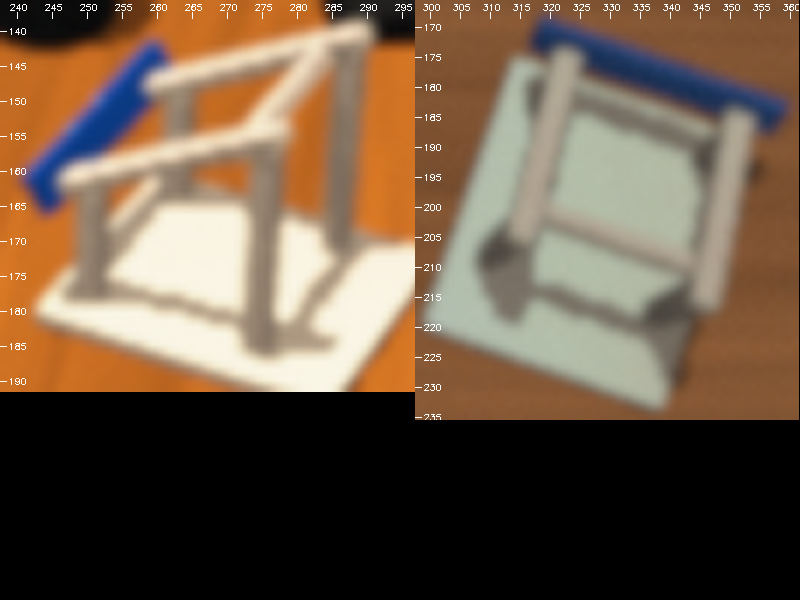

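Run:
```python
from m import *
L={"left_low":((247.5,160.8),(323,175)),"left_up":((278,153.5),(314.6,205)),"right_low":((260,147),(352,185)),"right_up":((289.2,139.8),(346.3,216))}
X={}
for k,(a,b) in L.items():
    x,e=tri([cs,ct],[a,b]);X[k]=x;print(k,x.round(4),np.round(e,1))
v1=X["left_up"]-X["left_low"];v2=X["right_up"]-X["right_low"]
w1=X["left_low"]-X["right_low"];w2=X["left_up"]-X["right_up"]
for v in(v1,v2,w1,w2):print(v.round(4),np.linalg.norm(v).round(4),"az",np.degrees(np.arctan2(v[1],v[0])).round(1),"el",np.degrees(np.arcsin(v[2]/np.linalg.norm(v))).round(1))
print("mid",np.mean(list(X.values()),0).round(4))
# lip: blue mask
for n,d,c,roi in(("side",s,cs,(236,134,268,172)),("top",t,ct,(312,160,364,194))):
    x0,y0,x1,y1=roi;f=8
    u=cv2.resize(d["image"][y0:y1,x0:x1],None,fx=f,fy=f,interpolation=cv2.INTER_CUBIC);h=cv2.cvtColor(u,cv2.COLOR_BGR2HSV)
    m=((h[...,0]>100)&(h[...,0]<130)&(h[...,1]>110)).astype(np.uint8)
    p=np.argwhere(m)[:,::-1].astype(np.float32);r=cv2.minAreaRect(p);bx=(cv2.boxPoints(r)+.5)/f-.5+[x0,y0]
    print(n,((np.array(r[0])+.5)/f-.5+[x0,y0]).round(2),bx.round(1).tolist())
# foot corners at top view
for uv in((314.2,175),(300.5,221.5),(339,234)):print("foot",plane(ct,uv,.006).round(4))
for nm,uv,z in(("boxnear_l",(118,121),0),("boxnear_r",(186,123),0),("boxtopnear_l",(118,121),.05),("glass1",(226,118),.05),("glass2",(257,125),.05),("carafe",(287,108),.1),("dish",(252,243),.01),("easel",(222,95),.0),("stapler",(93,212),.03),("pencup",(404,163),.05),("punch",(420,228),.03)):
    print(nm,plane(ct,uv,z).round(3))
```

```text
left_low [ 0.5853 -0.2129  0.0743] [0.3 0.3]
left_up [ 0.4872 -0.1783  0.1367] [0.4 0.4]
right_low [ 0.5571 -0.2992  0.0745] [0.4 0.4]
right_up [ 0.4599 -0.2674  0.1329] [0.5 0.5]
[-0.0981  0.0346  0.0624] 0.1213 az 160.6 el 30.9
[-0.0973  0.0318  0.0584] 0.1178 az 161.9 el 29.7
[ 0.0282  0.0863 -0.0002] 0.0908 az 71.9 el -0.1
[0.0274 0.0891 0.0038] 0.0933 az 72.9 el 2.3
mid [ 0.5224 -0.2394  0.1046]
side [251.77 153.59] [[240.5, 161.8], [259.1, 141.7], [263.0, 145.4], [244.5, 165.4]]
top [338.09 178.1 ] [[317.5, 173.2], [318.9, 169.1], [358.7, 183.0], [357.3, 187.1]]
foot [ 0.5989 -0.197   0.006 ]
foot [ 0.4514 -0.1547  0.006 ]
foot [ 0.4155 -0.2741  0.006 ]
boxnear_l [0.768 0.446 0.   ]
boxnear_r [0.763 0.218 0.   ]
boxtopnear_l [0.751 0.427 0.05 ]
glass1 [0.765 0.084 0.05 ]
glass2 [ 0.744 -0.013  0.05 ]
carafe [ 0.783 -0.102  0.1  ]
dish [ 0.382 -0.007  0.01 ]
easel [0.862 0.104 0.   ]
stapler [0.461 0.49  0.03 ]
pencup [ 0.635 -0.469  0.05 ]
punch [ 0.437 -0.52   0.03 ]
```

```bash
cat > go.py <<'E'
import sys
from h import *
from plant import ctrl
# usage: go.py x y z yaw [tilt about tool x deg]
def Rt(yaw,tilt=0): return R.from_euler('xyz',[180,0,yaw],degrees=True)*R.from_rotvec([np.radians(tilt),0,0])
def rows(p,yaw,tilt=0):
    o=ctrl.get_obs();Rc=R.from_euler('xyz',o["orientation"],degrees=True)
    d=Rc.inv().apply(np.array(p)-o["tool_pos"]);w=(Rc.inv()*Rt(yaw,tilt)).as_rotvec()
    return d,w
if __name__=="__main__":
    a=list(map(float,sys.argv[1:]));d,w=rows(a[:3],*a[3:]);print("shift",d.round(4),"rot",w.round(4),np.linalg.norm(d).round(3),np.degrees(np.linalg.norm(w)).round(1))
E
python3 - <<'E'
from m import *
# refine angles: arm tips
P={"+":(.5835,.346),"-":(.5616,.1505)}
for k,ts,tt in(("+",(215.5,306.5),(150,176.6)),("-",(227,261.7),(193.4,177.5))):
    x,e=tri([cs,ct],[ts,tt]);print(k,x.round(4),np.round(e,1))
    for q in(plane(cs,ts,.027),plane(ct,tt,.027)):
        v=q[:2]-P[k];print(q.round(4),np.linalg.norm(v).round(4),np.degrees(np.arctan2(v[1],v[0])).round(1))
# bar top centre line, side/top views
for a,b in(((225.7,267),(160,175.7)),((216.5,290.5),(183.3,178.7))):
    x,e=tri([cs,ct],[b and a,b]);print("bar",x.round(4),np.round(e,1))
# seat via known-z planes
for nm,c,i in(("side",cs,0),("top",ct,1)):
    for a,b in(((225.7,267),(183.3,178.7)),((216.5,290.5),(160,175.7))): print(nm,"bar",plane(c,(a,b)[i],.05).round(4))
E
python3 go.py .56 .15 .12 -118
```

```text
+ [0.5759 0.3165 0.0288] [1.6 1.6]
[0.5746 0.3154 0.027 ] 0.0319 -106.2
[0.5778 0.3171 0.027 ] 0.0295 -101.1
- [0.5757 0.1793 0.0318] [1.4 1.4]
[0.5752 0.1753 0.027 ] 0.0283 61.2
[0.578  0.1802 0.027 ] 0.0339 61.1
bar [0.562  0.2641 0.1104] [3.3 3.3]
bar [ 0.5898  0.2236 -0.0342] [4.9 4.9]
side bar [0.5705 0.213  0.05  ]
side bar [0.5775 0.2873 0.05  ]
top bar [0.5692 0.2072 0.05  ]
top bar [0.577  0.2797 0.05  ]
shift [-0.5796  0.6851  0.1066] rot [ 1.000e-03  3.000e-04 -8.384e-01] 0.904 48.0
```

```bash
R='[-0.58,0.685,0,0,0,-0.838,0.2]'; python3 -m pendant '[[-0.58,0.685,0,0,0,-0.838,0.2],[-0.58,0.685,0,0,0,-0.838,0.2],[-0.58,0.685,0,0,0,-0.838,0.2],[-0.58,0.685,0,0,0,-0.838,0.2],[-0.58,0.685,0,0,0,-0.838,0.2],[-0.58,0.685,0,0,0,-0.838,0.2],[-0.58,0.685,0,0,0,-0.838,0.2],[-0.58,0.685,0,0,0,-0.838,0.2],[-0.58,0.685,0,0,0,-0.838,0.2],[-0.58,0.685,0,0,0,-0.838,0.2],[-0.58,0.685,0,0,0,-0.838,0.2],[-0.58,0.685,0,0,0,-0.838,0.2]]'; python3 go.py .562 .151 .08 -119
```

```text
clock: 1.7
tool_pos: [0.4956, 0.0196, 0.2269]
orientation: [-180.0, 0.0, -118.0]
force: [0.9, -0.2, 0.7]
opening: 0.0522
shift [-0.1471  0.0031  0.147 ] rot [-0.0006  0.0006  0.0178] 0.208 1.0
```

```bash
python3 -m pendant '[[-0.147,0.003,0,0,0,0.018,0.2],[-0.147,0.003,0,0,0,0.018,0.2],[-0.147,0.003,0.05,0,0,0.018,0.2],[-0.147,0.003,0.1,0,0,0.018,0.2],[-0.147,0.003,0.147,0,0,0.018,0.2],[-0.147,0.003,0.147,0,0,0.018,0.2],[-0.147,0.003,0.147,0,0,0.018,0.2]]'; python3 go.py .562 .151 .030 -119
python3 - <<'E'
from h import *
from plant import snapshot
s=snapshot("side");t=snapshot("top")
a=cv2.resize(s["image"][195:345,150:300],None,fx=2.6,fy=2.6,interpolation=cv2.INTER_CUBIC)
b=cv2.resize(t["image"][120:270,120:270],None,fx=2.6,fy=2.6,interpolation=cv2.INTER_CUBIC)
cv2.imwrite("pics/p1.png",np.hstack([a,b]))
E
```

```text
clock: 2.58
tool_pos: [0.5626, 0.149, 0.0812]
orientation: [-179.9, 0.1, -119.0]
force: [1.0, -0.1, 0.2]
opening: 0.0527
shift [-0.0014  0.0015  0.0512] rot [-0.0013  0.0012 -0.0004] 0.051 0.1
```

View pics/p1.png

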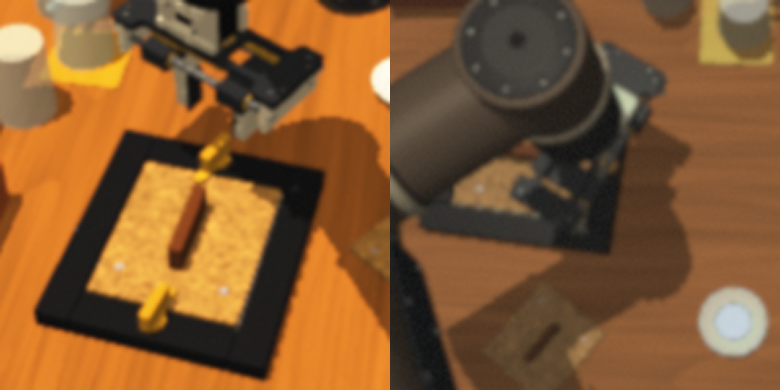

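The side view shows the open fingers on either side of the far wing (crop 215,155; fingers at 190,95 and 245,125). Going down and closing.

```bash
python3 -m pendant '[[-0.001,0.0015,0.025,0,0,0,0.2],[-0.001,0.0015,0.051,0,0,0,0.2],[-0.001,0.0015,0.051,0,0,0,0.2],[-0.001,0.0015,0.051,0,0,0,-1],[-0.001,0.0015,0.051,0,0,0,-1],[-0.001,0.0015,0.051,0,0,0,-1],[-0.001,0.0015,0.051,0,0,0,-1],[-0.001,0.0015,0.051,0,0,0,-1]]'; python3 -c "
from plant import ctrl;o=ctrl.get_obs();print(o['force'],o['moment'],o['opening'],o['joint_pos'])"
```

```text
clock: 3.68
tool_pos: [0.5609, 0.1501, 0.0288]
orientation: [-180.0, 0.0, -119.0]
force: [-0.1, -1.1, 1.9]
opening: 0.011
[-0.06419963 -1.05293416  1.91533818] [-0.03048335  0.09725674  0.01589146] 0.010992791321665673 [ 3.42850017e+01  2.32779420e+01 -2.47475316e+01  2.82713462e-02
 -4.19606282e+01 -6.33432942e+01]
```

```bash
python3 -m pendant '[[0,0,0,0,0,0.15,-1],[0,0,0,0,0,0.3,-1],[0,0,0,0,0,0.45,-1],[0,0,0,0,0,0.6,-1],[0,0,0,0,0,0.75,-1],[0,0,0,0,0,0.9,-1],[0,0,0,0,0,1.05,-1],[0,0,0,0,0,1.13,-1],[0,0,0,0,0,1.18,-1],[0,0,0,0,0,1.18,-1]]'; python3 -c "
from plant import ctrl;o=ctrl.get_obs();print(o['force'],o['moment'],o['opening'],o['joint_pos'])"
```

```text
clock: 4.92
tool_pos: [0.5601, 0.1516, 0.0288]
orientation: [179.9, -0.0, 173.3]
force: [-5.4, 8.8, 4.0]
opening: 0.0105
[-5.38800573  8.78643525  3.96022944] [ 2.81375373  2.18041808 -0.02805872] 0.010546060149705673 [ 3.43920683e+01  2.32586732e+01 -2.47231357e+01 -1.19688458e-01
 -4.19746575e+01 -1.30992356e+02]
```

Turned. Release partially (clear of the pull) and lift.

```bash
python3 -m pendant '[[0,0,0,0,0,0,-0.2],[0,0,0,0,0,0,-0.2],[0,0,0,0,0,0,-0.2],[0,0,-0.03,0,0,0,-0.2],[0,0,-0.08,0,0,0,-0.2],[0,0,-0.12,0,0,0,0],[0,0,-0.12,0,0,0,0.2]]'; python3 go.py .584 .3465 .12 -104.5;python3 -c "
from plant import ctrl;o=ctrl.get_obs();print(o['joint_pos'])"
```

```text
clock: 5.8
tool_pos: [0.5626, 0.151, 0.1522]
orientation: [179.8, 0.3, 173.4]
force: [-0.7, -0.2, 0.3]
opening: 0.0482
shift [0.0016 0.1966 0.033 ] rot [-9.0000e-04  7.1000e-03 -1.4337e+00] 0.199 82.1
[ 3.42750552e+01  1.50922821e+01 -1.74723200e+01  5.42321583e-02
 -5.70607971e+01 -1.30950467e+02]
```

```bash
python3 -m pendant '[[0,0.05,0,0,0,-0.18,0.2],[0,0.1,0,0,0,-0.36,0.2],[0,0.15,0,0,0,-0.54,0.2],[0.002,0.1965,0,0,0,-0.72,0.2],[0.002,0.1965,0.02,0,0,-0.9,0.2],[0.002,0.1965,0.033,0,0,-1.08,0.2],[0.002,0.1965,0.05,0,0,-1.26,0.2],[0.002,0.1965,0.073,0,0,-1.434,0.2],[0.002,0.1965,0.073,0,0,-1.434,0.2],[0.002,0.1965,0.073,0,0,-1.434,0.2]]'; python3 go.py .584 .3465 .029 -104.5
python3 - <<'E'
from h import *
from plant import snapshot
s=snapshot("side");t=snapshot("top")
a=cv2.resize(s["image"][215:365,140:290],None,fx=2.6,fy=2.6,interpolation=cv2.INTER_CUBIC)
b=cv2.resize(t["image"][120:270,90:240],None,fx=2.6,fy=2.6,interpolation=cv2.INTER_CUBIC)
cv2.imwrite("pics/p2.png",np.hstack([a,b]))
E
```

```text
clock: 7.05
tool_pos: [0.5816, 0.3456, 0.0757]
orientation: [-180.0, -0.0, -104.7]
force: [-0.1, 0.0, 0.7]
opening: 0.0526
shift [-0.0015 -0.002   0.0467] rot [-0.0001 -0.0004 -0.0037] 0.047 0.2
```

View pics/p2.png

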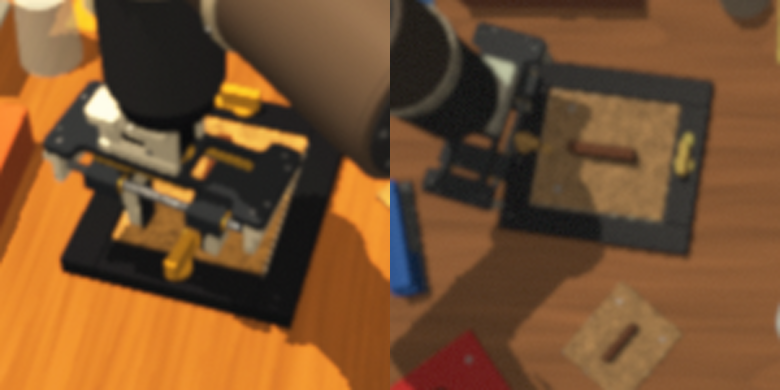

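The first button now lies along its border (crop 685,155). The fingers straddle the near wing (180,255).

```bash
python3 -m pendant '[[-0.001,-0.001,0.025,0,0,0,0.2],[-0.001,-0.001,0.047,0,0,0,0.2],[-0.001,-0.001,0.047,0,0,0,0.2],[-0.001,-0.001,0.047,0,0,0,-1],[-0.001,-0.001,0.047,0,0,0,-1],[-0.001,-0.001,0.047,0,0,0,-1],[-0.001,-0.001,0.047,0,0,0,-1],[-0.001,-0.001,0.047,0,0,0,-1]]'; python3 -c "
from plant import ctrl;o=ctrl.get_obs();print(o['force'],o['moment'],o['opening'],o['joint_pos'])"
```

```text
clock: 8.15
tool_pos: [0.5833, 0.3463, 0.0289]
orientation: [-179.9, 0.0, -104.5]
force: [0.6, -0.2, 2.0]
opening: 0.0105
[ 0.60852864 -0.16195341  1.97226126] [-0.08402731  0.22483876 -0.00847561] 0.01053824945270349 [ 4.71441555e+01  3.05339519e+01 -1.14667009e+01  5.27110042e-02
 -4.79534570e+01 -6.16630423e+01]
```

```bash
python3 -m pendant '[[0,0,0,0,0,0.15,-1],[0,0,0,0,0,0.3,-1],[0,0,0,0,0,0.45,-1],[0,0,0,0,0,0.6,-1],[0,0,0,0,0,0.75,-1],[0,0,0,0,0,0.9,-1],[0,0,0,0,0,1.05,-1],[0,0,0,0,0,1.2,-1],[0,0,0,0,0,1.33,-1],[0,0,0,0,0,1.4,-1],[0,0,0,0,0,1.435,-1],[0,0,0,0,0,1.435,-1]]'; python3 -c "
from plant import ctrl;o=ctrl.get_obs();print(o['force'],o['moment'],o['opening'],o['joint_pos'])"
```

```text
clock: 9.65
tool_pos: [0.5832, 0.3465, 0.0288]
orientation: [180.0, 0.0, 173.3]
force: [2.6, -0.3, 0.8]
opening: 0.0104
[ 2.62318629 -0.33336269  0.79217845] [-0.22625312 -1.09724262  0.13176303] 0.010395628248918144 [ 4.71554710e+01  3.05346766e+01 -1.14587703e+01  3.22066534e-02
 -4.79584044e+01 -1.43837475e+02]
```

```bash
python3 -m pendant '[[0,0,0,0,0,0,-0.2],[0,0,0,0,0,0,-0.2],[0,0,0,0,0,0,-0.2],[0,0,-0.03,0,0,0,-0.2],[0,0,-0.08,0,0,0,-0.2],[0,0,-0.12,0,0,0,0],[0,0,-0.17,0,0,0,0],[0,0,-0.17,0,0,0,0]]'; python3 go.py .5725 .248 .10 -96.2
python3 - <<'E'
from h import *
from plant import snapshot
s=snapshot("side");t=snapshot("top")
a=cv2.resize(s["image"][215:365,140:290],None,fx=2.6,fy=2.6,interpolation=cv2.INTER_CUBIC)
b=cv2.resize(t["image"][120:270,90:240],None,fx=2.6,fy=2.6,interpolation=cv2.INTER_CUBIC)
cv2.imwrite("pics/p3.png",np.hstack([a,b]))
E
```

```text
clock: 10.65
tool_pos: [0.5845, 0.3478, 0.2039]
orientation: [179.7, 0.3, 173.3]
force: [-0.1, 0.5, -0.6]
opening: 0.0434
shift [ 0.0009 -0.1011  0.1032] rot [ 1.000e-04  9.200e-03 -1.579e+00] 0.145 90.5
```

View pics/p3.png

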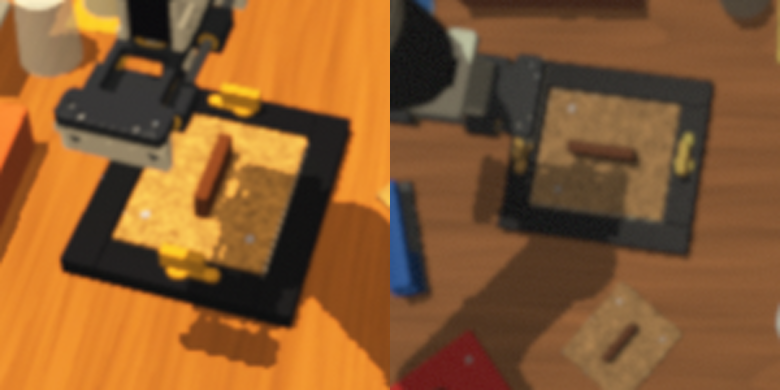

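Both buttons now lie along their borders (side crop 235,98 and 190,265). Next the pull.

```bash
python3 -m pendant '[[0,-0.05,0,0,0,-0.18,0.1],[0,-0.1,0,0,0,-0.36,0.1],[0.001,-0.101,0,0,0,-0.54,0.1],[0.001,-0.101,0,0,0,-0.72,0.1],[0.001,-0.101,0.03,0,0,-0.9,0.1],[0.001,-0.101,0.06,0,0,-1.08,0.1],[0.001,-0.101,0.08,0,0,-1.26,0.1],[0.001,-0.101,0.103,0,0,-1.44,0.1],[0.001,-0.101,0.123,0,0,-1.579,0.1],[0.001,-0.101,0.123,0,0,-1.579,0.1],[0.001,-0.101,0.123,0,0,-1.579,0.1]]'; python3 go.py .5727 .248 .026 -96.2
python3 - <<'E'
from h import *
from plant import snapshot
s=snapshot("side")
cv2.imwrite("pics/p4.png",cv2.resize(s["image"][215:340,160:290],None,fx=4,fy=4,interpolation=cv2.INTER_CUBIC))
E
```

```text
clock: 12.12
tool_pos: [0.5698, 0.2461, 0.0755]
orientation: [180.0, -0.0, -96.4]
force: [-0.0, 0.4, -0.1]
opening: 0.0479
shift [-0.0023 -0.0027  0.0495] rot [ 0.0004 -0.0007 -0.0036] 0.05 0.2
```

View pics/p4.png

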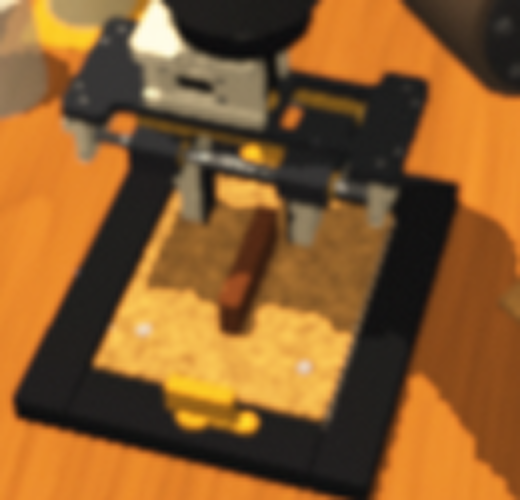

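The fingers straddle the bar (fingers at 195,200 and 303,225, bar at 250,265). Lower and grip.

```bash
python3 -m pendant '[[-0.002,-0.003,0.025,0,0,-0.003,0.1],[-0.002,-0.003,0.049,0,0,-0.003,0.1],[-0.002,-0.003,0.049,0,0,-0.003,0.1],[-0.002,-0.003,0.049,0,0,-0.003,-1],[-0.002,-0.003,0.049,0,0,-0.003,-1],[-0.002,-0.003,0.049,0,0,-0.003,-1],[-0.002,-0.003,0.049,0,0,-0.003,-1],[-0.002,-0.003,0.049,0,0,-0.003,-1],[-0.002,-0.003,0.049,0,0,-0.003,-1]]'; python3 -c "
from plant import ctrl;o=ctrl.get_obs();print(o['force'],o['moment'],o['opening'],o['joint_pos'])"
python3 - <<'E'
from m import *
# bar height check with correct pairing; lip line
X=[]
for a,b in(((225.7,267),(183.3,178.7)),((216.5,290.5),(160,175.7))):
    x,e=tri([cs,ct],[a,b]);print("bar",x.round(4),np.round(e,1))
E
```

```text
clock: 13.3
tool_pos: [0.5731, 0.2479, 0.027]
orientation: [-180.0, 0.0, -96.1]
force: [-2.4, 0.2, 5.3]
opening: 0.0137
[-2.39753593  0.19328728  5.30883782] [ 0.11296856  1.06351537 -0.0696518 ] 0.013667683291820932 [ 4.12833499e+01  2.66575748e+01 -1.89725425e+01  1.23813743e-03
 -4.43554773e+01 -4.73550284e+01]
bar [0.5709 0.2083 0.0443] [0.7 0.7]
bar [0.5787 0.2816 0.0425] [0.3 0.3]
```

```bash
python3 -m pendant '[[0,0,-0.01,0,0,0,-1],[0,0,-0.025,0,0,0,-1],[0,0,-0.05,0,0,0,-1],[0,0,-0.1,0,0,0,-1],[0,0,-0.15,0,0,0,-1],[0,0,-0.2,0,0,0,-1],[0,0,-0.2,0,0,0,-1],[0,0,-0.2,0,0,0,-1]]'; python3 go.py .554 -.249 .20 -107.5 -30
python3 - <<'E'
from h import *
from plant import snapshot
import pickle
s=snapshot("side");t=snapshot("top");pickle.dump((s,t),open("s1.pkl","wb"))
a=s["image"][120:330,110:330];b=t["image"][100:250,100:250]
cv2.imwrite("pics/p5.png",cv2.resize(a,None,fx=2.7,fy=2.7,interpolation=cv2.INTER_CUBIC))
E
```

```text
clock: 14.3
tool_pos: [0.5724, 0.2476, 0.2265]
orientation: [180.0, 0.0, -96.1]
force: [-0.4, 0.6, -3.6]
opening: 0.0138
shift [ 0.4957 -0.0344  0.0263] rot [-0.5213 -0.0518  0.1946] 0.498 32.0
```

View pics/p5.png

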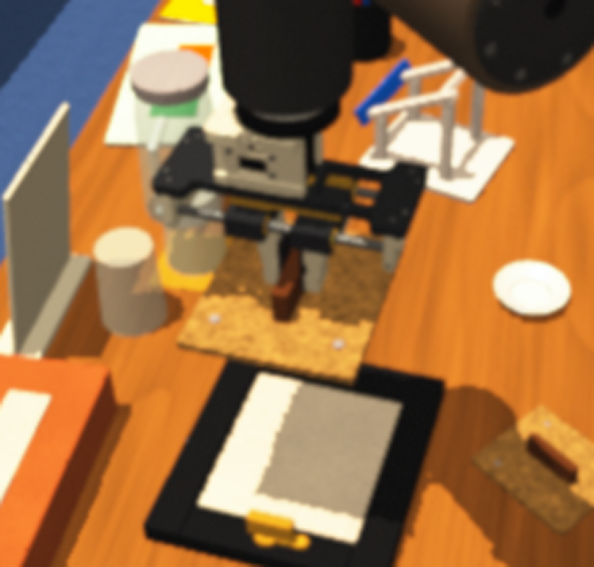

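```bash
python3 -m pendant '[[0.03,0,-0.02,0,0,0,-1],[0.08,0,-0.03,0,0,0,-1],[0.13,0,-0.03,0,0,0,-1],[0.18,0,-0.03,-0.05,0,0.02,-1],[0.23,-0.02,-0.03,-0.15,-0.015,0.056,-1],[0.28,-0.03,-0.03,-0.25,-0.025,0.093,-1],[0.33,-0.034,-0.03,-0.35,-0.035,0.13,-1],[0.38,-0.034,-0.03,-0.45,-0.045,0.168,-1],[0.43,-0.034,-0.02,-0.521,-0.052,0.195,-1],[0.47,-0.034,-0.01,-0.521,-0.052,0.195,-1],[0.496,-0.034,0,-0.521,-0.052,0.195,-1],[0.496,-0.034,0,-0.521,-0.052,0.195,-1]]';python3 - <<'E'
from plant import ctrl
from h import *
from plant import snapshot
import pickle
print(ctrl.get_obs()["joint_pos"].round(1))
s=snapshot("side");t=snapshot("top");pickle.dump((s,t),open("s2.pkl","wb"))
a=s["image"][80:240,180:360];b=t["image"][110:270,260:440]
cv2.imwrite("pics/p6.png",np.hstack([cv2.resize(i,None,fx=2.2,fy=2.2,interpolation=cv2.INTER_CUBIC) for i in(a,b)]))
E
```

```text
clock: 15.9
tool_pos: [0.5532, -0.2508, 0.2253]
orientation: [149.9, -0.0, -107.7]
force: [0.2, 0.6, -2.9]
opening: 0.0136
[  -8.9   33.6   16.9   -4.5 -103.1   -8.6]
```

View pics/p6.png

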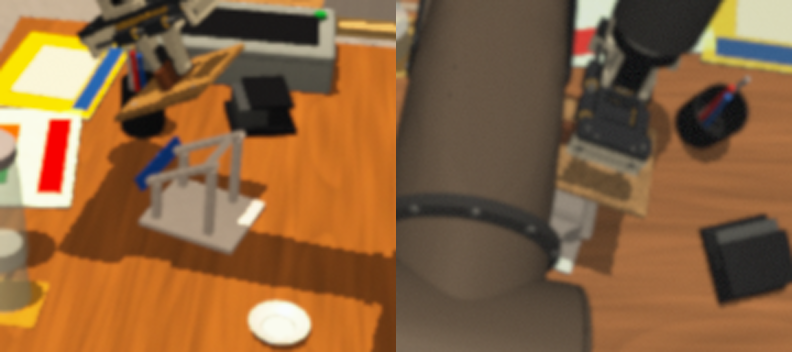

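Run:
```python
from m import *
def az(v):return np.degrees(np.arctan2(v[1],v[0]))
L={"ll":((247.5,160.8),(323,175)),"lu":((278,153.5),(314.6,205)),"rl":((260,147),(352,185)),"ru":((289.2,139.8),(346.3,216))}
for i,(c,n) in enumerate(((cs,"side"),(ct,"top"))):
    Q={k:plane(c,v[i],.077 if k[1]=="l" else .138) for k,v in L.items()}
    m=np.mean(list(Q.values()),0)
    print(n,{k:q[:2].round(4).tolist() for k,q in Q.items()},"mid",m.round(4),"rail az",az(Q["lu"]-Q["ll"]).round(1),az(Q["ru"]-Q["rl"]).round(1),"cross az",az(Q["ll"]-Q["rl"]).round(1),az(Q["lu"]-Q["ru"]).round(1),"len",np.linalg.norm(Q["lu"]-Q["ll"]).round(4),np.linalg.norm(Q["ll"]-Q["rl"]).round(4),np.linalg.norm(Q["lu"]-Q["ru"]).round(4))
# lip ends (centre of blue band)
for c,n,a,b in((cs,"side",(242.5,163.6),(261,143.5)),(ct,"top",(318.2,171.1),(358,185.1))):
    A,B=plane(c,a,.08),plane(c,b,.08);print(n,"lip",A.round(4),B.round(4),"az",az(A-B).round(1),"len",np.linalg.norm(A-B).round(4),"mid",((A+B)/2).round(4))
# foot in side & top: masks
for d,c,n,roi in((s,cs,"side",(235,155,305,200)),(t,ct,"top",(295,165,362,240))):
    pass
```

```text
side {'ll': [0.5844, -0.209], 'lu': [0.4867, -0.1762], 'rl': [0.5562, -0.2952], 'ru': [0.46, -0.2592]} mid [ 0.5218 -0.2349  0.1075] rail az 161.5 159.5 cross az 71.9 72.2 len 0.1198 0.0907 0.0872
top {'ll': [0.5851, -0.2124], 'lu': [0.4875, -0.1781], 'rl': [0.5572, -0.2986], 'ru': [0.4589, -0.2661]} mid [ 0.5222 -0.2388  0.1075] rail az 160.6 161.7 cross az 72.0 72.0 len 0.1202 0.0906 0.0926
side lip [ 0.5968 -0.1869  0.08  ] [ 0.5553 -0.3125  0.08  ] az 71.7 len 0.1322 mid [ 0.576  -0.2497  0.08  ]
top lip [ 0.5959 -0.1977  0.08  ] [ 0.5568 -0.3157  0.08  ] az 71.6 len 0.1244 mid [ 0.5764 -0.2567  0.08  ]
```

```bash
cat > seat.py <<'E'
import sys
from go import *
Y=161.8
def pose(u,v,w,S=(.5179,-.2356,.110)):  # up slope, along lip, normal (m), of TCP
    a=np.radians(Y);x=np.array([np.cos(a)*.8660,np.sin(a)*.8660,.5]);y=np.array([-np.sin(a),np.cos(a),0]);n=np.cross(x,y)
    return np.array(S)+u*x+v*y+w*n,x,y,n
if __name__=="__main__":
    a=list(map(float,sys.argv[1:]));p,x,y,n=pose(*a);d,w=rows(p,Y+90-360,-30)
    o=ctrl.get_obs();P0=pose(0,0,0)[0];e=o["tool_pos"]-P0
    print("now u,v,w mm",(np.array([e@x,e@y,e@n])*1e3).round(1),"force u,v,w",np.array([o["force"]@x,o["force"]@y,o["force"]@n]).round(1))
    print("shift",d.round(4),"rot",w.round(4))
E
python3 seat.py .008 0 .045
```

```text
now u,v,w mm [ 24.8   1.3 120.5] force u,v,w [-0.9 -0.5 -2.7]
shift [-0.0016 -0.0168  0.0755] rot [-0.0012 -0.0059  0.0104]
```

```bash
python3 -m pendant '[[0,-0.01,0.02,0,0,0,-1],[-0.002,-0.017,0.045,-0.001,-0.006,0.01,-1],[-0.002,-0.017,0.07,-0.001,-0.006,0.01,-1],[-0.002,-0.017,0.0755,-0.001,-0.006,0.01,-1],[-0.002,-0.017,0.0755,-0.001,-0.006,0.01,-1]]';python3 seat.py .006 0 .020
python3 - <<'E'
from h import *
from plant import snapshot
import pickle
s=snapshot("side");t=snapshot("top");pickle.dump((s,t),open("s3.pkl","wb"))
a=s["image"][100:205,210:330];b=t["image"][110:270,290:380]
cv2.imwrite("pics/p7.png",cv2.resize(a,None,fx=6,fy=5.7,interpolation=cv2.INTER_CUBIC))
E
```

```text
clock: 16.62
tool_pos: [0.5338, -0.2398, 0.1537]
orientation: [150.1, -0.0, -108.1]
force: [0.8, -0.1, -2.1]
opening: 0.0136
now u,v,w mm [ 7.7 -1.  46.1] force u,v,w [-1.8 -0.2 -1.5]
shift [ 0.001  -0.0016  0.0261] rot [-0.0014 -0.001   0.0016]
```

View pics/p7.png

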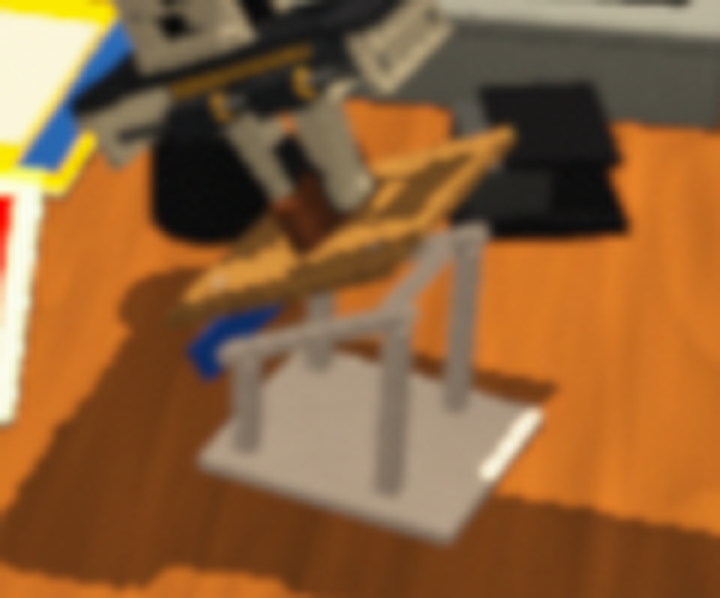

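```bash
cat > sv.py <<'E'
from seat import *
import pickle
def uvw(c,px,w):
    P0,x,y,n=pose(0,0,0);e,v=ray(c,px);q=e+v*((P0+w*n-e)@n)/(v@n)-P0
    return (np.array([q@x,q@y,q@n])*1e3).round(1)
E
python3 - <<'E'
from sv import *
s,t=pickle.load(open("s3.pkl","rb"));c=cam(s);ct=cam(t)
f=lambda a,b:((a+.5)/6-.5+210,(b+.5)/5.7-.5+100)
for n,p in(("nearlow",(180,302)),("nearup",(415,246)),("farup",(513,130))):print(n,uvw(c,f(*p),.0392))
for n,p in(("lip near",(241.2,161.8)),("lip far",(260.0,142.5))):print(n,uvw(c,p,.011))
s0,t0=pickle.load(open("s0.pkl","rb"))
for k,v in {"ll":((247.5,160.8),(323,175)),"lu":((278,153.5),(314.6,205)),"rl":((260,147),(352,185)),"ru":((289.2,139.8),(346.3,216))}.items():print(k,uvw(c,v[0],0),uvw(ct,v[1],0))
print("top lip",uvw(ct,(318.2,171.1),.011),uvw(ct,(358,185.1),.011))
E
```

```text
nearlow [-62.8 -63.4  39.2]
nearup [ 85.9 -62.2  39.2]
farup [80.2 74.4 39.2]
lip near [-67.7 -71.3  11. ]
lip far [-62.6  53.6  11. ]
ll [-61.8 -48.7   0. ] [-65.3 -43.1   0. ]
lu [ 55.5 -46.3  -0. ] [ 53.9 -45.   -0. ]
rl [-62.1  42.    0. ] [-65.7  47.6   0. ]
ru [54.5 41.6  0. ] [53.5 47.7 -0. ]
top lip [-63.3 -61.1  11. ] [-62.8  62.4  11. ]
```

```bash
cat > ov.py <<'E'
from sv import *
def overlay(pk,u,v,w,out,top=False):
    s,t=pickle.load(open(pk,"rb"));d=t if top else s;c=cam(d);P0,x,y,n=pose(0,0,0)
    roi=(210,95,330,205) if not top else (290,120,390,240)
    f=5;x0,y0,x1,y1=roi;im=cv2.resize(d["image"][y0:y1,x0:x1],None,fx=f,fy=f,interpolation=cv2.INTER_CUBIC)
    for ww,col in((0,(255,0,0)),(.008,(0,255,0))):
        q=[P0+(u+a)*x+(v+b)*y+(w+ww)*n for a,b in((.07,.08),(-.07,.08),(-.07,-.08),(.07,-.08))]
        p=(proj(c,q)-[x0,y0]+.5)*f-.5;cv2.polylines(im,[p.round().astype(int)],True,col,1)
    for L in ([P0-.07*x-.065*y+.011*n,P0-.07*x+.065*y+.011*n],[P0-.065*x-.045*y,P0+.065*x-.045*y],[P0-.065*x+.045*y,P0+.065*x+.045*y]):
        p=(proj(c,L)-[x0,y0]+.5)*f-.5;cv2.polylines(im,[p.round().astype(int)],False,(255,0,255),1)
    cv2.imwrite(out,im)
E
python3 -c "
from ov import *
overlay('s3.pkl',.0077,-.001,.0311,'pics/o1.png')"
```

```text
(no output)
```

View pics/o1.png

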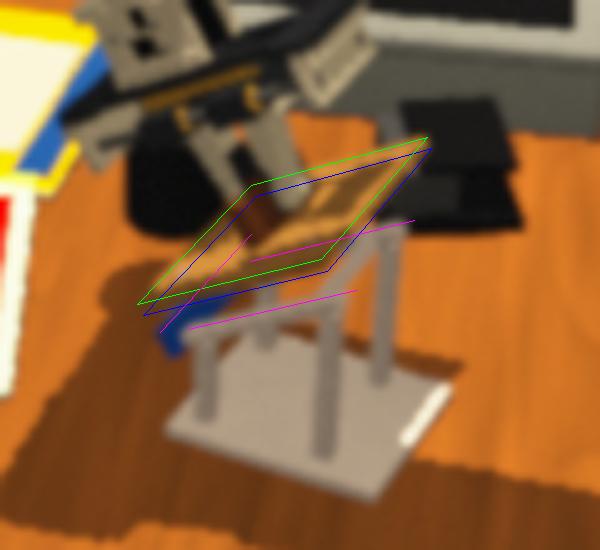

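```bash
python3 -c "
from sv import *
s,t=pickle.load(open('s3.pkl','rb'))
crop(s['image'],230,115,75,60,10,'pics/z1.png')
crop(t['image'],290,130,90,75,8,'pics/z2.png')"
```

```text
(no output)
```

View pics/z1.png

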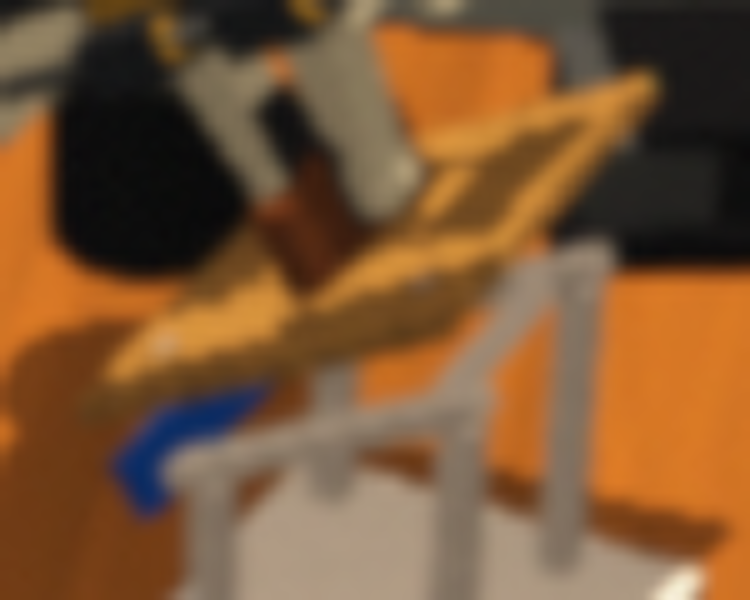

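View pics/z2.png

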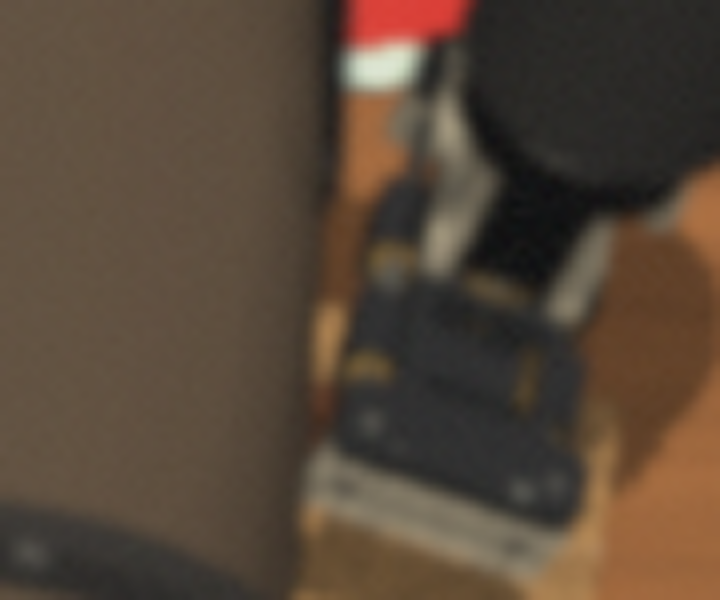

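Run:
```python
from sv import *
s,t=pickle.load(open("s3.pkl","rb"));c=cam(s);ct=cam(t)
print(uvw(c,(277.5,146.5),.031),uvw(c,(238,156),.031),uvw(c,(295.7,122.6),.039))
# right edge (far, -y) in top view: shadow-free cork right edge at ~ (605,590)->(610,410)
f=lambda a,b:((a+.5)/8-.5+290,(b+.5)/8-.5+130)
print("top far edge",uvw(ct,f(605,590),.039),uvw(ct,f(615,410),.039))
print(ctrl.get_obs()["moment"])
```

```text
[ 80.2 -67.9  31. ] [-71.4 -67.6  31. ] [83.7 71.5 39. ]
top far edge [20.9 83.1 39. ] [-62.9  77.1  39. ]
[-0.65244584 -1.99778622 -0.07053525]
```

```bash
python3 -m pendant '[[0.001,-0.001,0.01,0,0,0,-1],[0.001,-0.001,0.02,0,0,0,-1],[0.001,-0.001,0.025,0,0,0,-1],[0.001,-0.001,0.025,0,0,0,-1]]';python3 seat.py .006 0 .015
```

```text
clock: 17.23
tool_pos: [0.5213, -0.2375, 0.1301]
orientation: [149.9, -0.0, -108.2]
force: [-0.7, 0.3, -1.7]
opening: 0.014
now u,v,w mm [ 6.8  0.7 19.3] force u,v,w [-0.2 -0.1 -1.9]
shift [-0.0007 -0.0008  0.0043] rot [ 0.0012 -0.0003  0.0003]
```

```bash
python3 -m pendant '[[0,0,0.001,0,0,0,-1],[0,0,0.002,0,0,0,-1],[0,0,0.002,0,0,0,-1]]';python3 seat.py .006 0 .015
```

```text
clock: 17.6
tool_pos: [0.5208, -0.2372, 0.1288]
orientation: [150.0, 0.0, -108.2]
force: [-0.1, 0.2, -3.0]
opening: 0.0138
now u,v,w mm [ 6.6  0.6 17.9] force u,v,w [-1.3 -0.2 -2.6]
shift [-0.0006 -0.0006  0.0029] rot [ 0.     -0.0002  0.0004]
```

```bash
python3 -m pendant '[[0,0,0.001,0,0,0,-1],[0,0,0.002,0,0,0,-1],[0,0,0.002,0,0,0,-1]]';python3 seat.py .006 0 .015;  python3 -m pendant '[[0,0,0.001,0,0,0,-1],[0,0,0.0015,0,0,0,-1],[0,0,0.0015,0,0,0,-1]]';python3 seat.py .006 0 .015
```

```text
clock: 17.98
tool_pos: [0.5197, -0.2369, 0.127]
orientation: [150.0, 0.0, -108.2]
force: [-0.0, 0.2, -2.3]
opening: 0.0136
now u,v,w mm [ 6.6  0.6 15.8] force u,v,w [-1.1 -0.2 -2.1]
shift [-0.0006 -0.0006  0.0008] rot [ 0.0003 -0.0002  0.0004]
clock: 18.35
tool_pos: [0.5191, -0.2367, 0.1257]
orientation: [150.0, 0.0, -108.2]
force: [-0.6, -0.3, -2.8]
opening: 0.0138
now u,v,w mm [ 6.6  0.6 14.3] force u,v,w [-1.   0.5 -2.7]
shift [-0.0006 -0.0006 -0.0007] rot [ 0.0002 -0.0002  0.0004]
```

```bash
for i in 1; do python3 -m pendant '[[0,0,0.001,0,0,0,-1],[0,0,0.0015,0,0,0,-1],[0,0,0.0015,0,0,0,-1]]';python3 seat.py .006 0 .015;  python3 -m pendant '[[0,0,0.001,0,0,0,-1],[0,0,0.0015,0,0,0,-1],[0,0,0.0015,0,0,0,-1]]';python3 seat.py .006 0 .015; done
python3 - <<'E'
from h import *
from plant import snapshot
import pickle
s=snapshot("side");t=snapshot("top");pickle.dump((s,t),open("s4.pkl","wb"))
crop(s['image'],230,115,75,60,10,'pics/z3.png')
E
```

```text
clock: 18.73
tool_pos: [0.5189, -0.2367, 0.1252]
orientation: [150.1, -0.0, -108.1]
force: [2.6, 0.4, 5.4]
opening: 0.0141
now u,v,w mm [ 6.5  0.7 13.8] force u,v,w [ 0.7 -1.2  5.9]
shift [-0.0007 -0.0005 -0.0012] rot [-0.0012 -0.0006  0.0007]
clock: 19.1
tool_pos: [0.5189, -0.2367, 0.1252]
orientation: [150.2, -0.0, -108.1]
force: [4.5, 0.5, 12.5]
opening: 0.0137
now u,v,w mm [ 6.5  0.7 13.8] force u,v,w [ 2.7 -1.9 12.9]
shift [-0.0007 -0.0005 -0.0012] rot [-0.0031 -0.0011  0.0011]
```

View pics/z3.png

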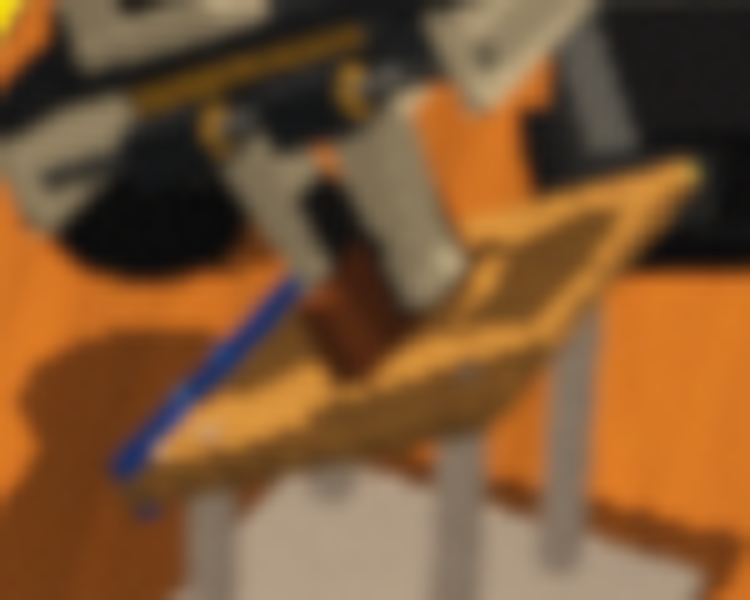

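Contact is at 13.8 mm (about 15 expected), so it's on the rails. The blue lip's top is visible beyond the board's lower edge (115,470 to 295,285). Now slide down to the lip.

```bash
python3 -m pendant '[[0,0,-0.0015,0,0,0,-1],[0,-0.001,-0.0015,0,0,0,-1],[0,-0.002,-0.0015,0,0,0,-1],[0,-0.003,-0.0015,0,0,0,-1],[0,-0.003,-0.0015,0,0,0,-1]]';python3 seat.py 0 0 .015;python3 -m pendant '[[0,-0.001,0,0,0,0,-1],[0,-0.002,0,0,0,0,-1],[0,-0.002,0,0,0,0,-1]]';python3 seat.py 0 0 .015
```

```text
clock: 19.82
tool_pos: [0.5205, -0.2375, 0.1242]
orientation: [150.0, -0.0, -108.1]
force: [0.3, 0.4, 9.4]
opening: 0.0139
now u,v,w mm [ 4.4  1.  13.8] force u,v,w [ 4.5 -0.5  8.2]
shift [-0.001  -0.0044 -0.0012] rot [ 0.0006 -0.001   0.0006]
clock: 20.2
tool_pos: [0.5222, -0.2381, 0.1232]
orientation: [150.0, -0.0, -108.1]
force: [0.8, -0.4, 9.7]
opening: 0.0136
now u,v,w mm [ 2.4  1.  13.8] force u,v,w [4.1 0.1 8.8]
shift [-0.001  -0.0024 -0.0012] rot [ 0.0007 -0.0011  0.0005]
```

```bash
python3 -m pendant '[[0,-0.001,-0.0005,0,0,0,-1],[0,-0.0015,-0.0005,0,0,0,-1],[0,-0.0015,-0.0005,0,0,0,-1]]';python3 seat.py 0 0 .015;python3 -m pendant '[[0,-0.001,0,0,0,0,-1],[0,-0.0015,0,0,0,0,-1],[0,-0.0015,0,0,0,0,-1]]';python3 seat.py 0 0 .015;python3 -m pendant '[[0,-0.001,0,0,0,0,-1],[0,-0.0015,0,0,0,0,-1],[0,-0.0015,0,0,0,0,-1]]';python3 seat.py 0 0 .015
```

```text
clock: 20.58
tool_pos: [0.5223, -0.2381, 0.1231]
orientation: [149.8, -0.0, -108.2]
force: [-4.8, 1.4, 12.5]
opening: 0.0138
now u,v,w mm [ 2.2  1.  13.8] force u,v,w [10.6  0.2  8.3]
shift [-0.001  -0.0022 -0.0012] rot [ 0.0035 -0.0008  0.0003]
clock: 20.95
tool_pos: [0.5224, -0.238, 0.123]
orientation: [149.6, -0.0, -108.2]
force: [-6.6, 5.0, 15.9]
opening: 0.0139
now u,v,w mm [ 2.1  0.9 13.8] force u,v,w [14.7 -2.6  9.8]
shift [-0.0009 -0.0021 -0.0012] rot [ 0.0061 -0.0008  0.0005]
clock: 21.32
tool_pos: [0.5224, -0.238, 0.123]
orientation: [149.5, -0.0, -108.1]
force: [-10.9, 7.6, 21.4]
opening: 0.0141
now u,v,w mm [ 2.2  0.9 13.8] force u,v,w [21.8 -3.8 12.2]
shift [-0.0009 -0.0021 -0.0012] rot [ 0.0089 -0.0009  0.0007]
```

Lip contact. Relax the push and look at straightness and centring before letting go.

```bash
python3 -c "
from sv import *
o=ctrl.get_obs();x,y,n=pose(0,0,0)[1:];print('moment u v n',[round(float(o['moment']@k),2) for k in(x,y,n)])"
python3 -m pendant '[[0,0.0025,0,0,0,0,-1],[0,0.0025,-0.0005,0,0,0,-1],[0,0.0025,-0.0005,0,0,0,-1]]';python3 seat.py 0 0 .015
python3 - <<'E'
from sv import *
from plant import snapshot
o=ctrl.get_obs();x,y,n=pose(0,0,0)[1:];print('moment u v n',[round(float(o['moment']@k),2) for k in(x,y,n)])
s=snapshot("side");t=snapshot("top");pickle.dump((s,t),open("s5.pkl","wb"))
crop(s['image'],230,115,75,60,10,'pics/z4.png')
from ov import overlay
overlay('s5.pkl',0,.001,0,'pics/o4t.png',True)
E
```

```text
moment u v n [-1.54, -5.94, -0.03]
clock: 21.7
tool_pos: [0.5224, -0.238, 0.123]
orientation: [149.7, -0.0, -108.2]
force: [-4.1, 2.9, 9.7]
opening: 0.0139
now u,v,w mm [ 2.1  0.9 13.8] force u,v,w [ 9.  -1.5  6. ]
shift [-0.0009 -0.0021 -0.0012] rot [ 0.0048 -0.0005  0.0003]
moment u v n [-0.74, -1.95, -0.08]
```

View pics/z4.png

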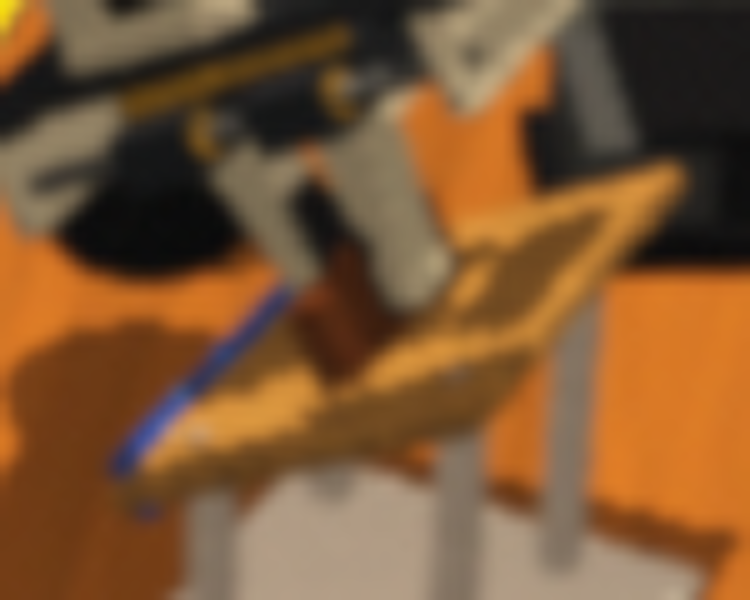

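View pics/o4t.png

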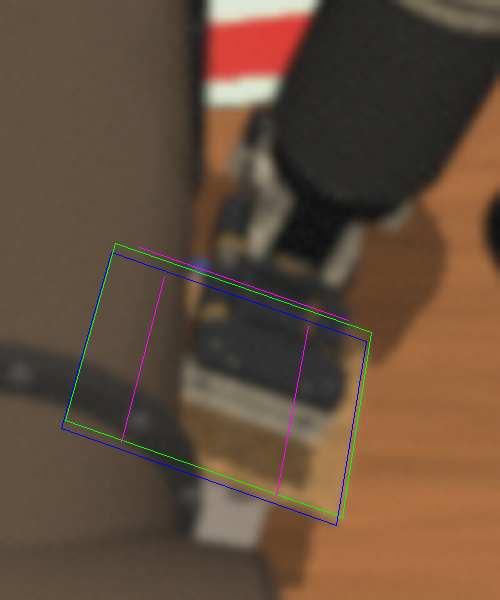

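Run:
```python
from sv import *
s,t=pickle.load(open("s5.pkl","rb"));c=cam(s);ct=cam(t)
f=lambda a,b:((a+.5)/10-.5+230,(b+.5)/10-.5+115)
for p in((200,490),(330,460),(440,435),(490,415)):print("near bottom",uvw(c,f(*p),0))
print("near-low", uvw(c,f(118,500),0),"far-up top",uvw(c,f(683,170),.008))
# intensity profile across near edge at column 262 and 270
g=s["image"]
for x in(252,262,272):print(x,g[150:172,x].tolist()[4:])
P0,x,y,n=pose(0,0,0)
print(proj(c,[P0+.0*x-.081*y,P0-.08*y+.008*n,P0-.065*y, P0-.07*x-.065*y+.011*n]).round(1).tolist())
```

```text
near bottom [-38.7 -73.6   0. ]
near bottom [ 11.5 -72.9  -0. ]
near bottom [ 52.5 -72.5   0. ]
near bottom [ 67.5 -66.1  -0. ]
near-low [-75.9 -67.2  -0. ] far-up top [76.7 72.7  8. ]
252 [[46, 107, 162], [58, 138, 205], [62, 148, 216], [62, 148, 215], [61, 142, 208], [50, 120, 180], [36, 85, 129], [29, 67, 102], [30, 61, 92], [43, 68, 94], [67, 88, 110], [85, 103, 122], [90, 107, 125], [93, 110, 127], [96, 114, 130], [98, 115, 131], [98, 115, 131], [98, 115, 132]]
262 [[39, 93, 145], [40, 95, 147], [34, 79, 122], [33, 74, 113], [32, 75, 114], [31, 73, 110], [35, 69, 101], [56, 81, 107], [83, 102, 121], [98, 116, 133], [108, 127, 145], [121, 142, 162], [129, 152, 172], [133, 155, 176], [134, 156, 177], [133, 157, 177], [132, 155, 176], [132, 155, 176]]
272 [[33, 74, 114], [32, 73, 112], [32, 71, 109], [30, 65, 101], [31, 65, 102], [35, 78, 134], [37, 86, 153], [36, 73, 127], [47, 74, 116], [79, 104, 135], [114, 137, 161], [126, 149, 169], [125, 148, 168], [126, 147, 168], [126, 148, 169], [126, 148, 169], [125, 147, 167], [124, 146, 166]]
[[258.4, 162.6], [257.4, 160.2], [260.7, 159.9], [241.6, 160.9]]
```

Run:
```python
from sv import *
s,t=pickle.load(open("s5.pkl","rb"));s0,t0=pickle.load(open("s0.pkl","rb"));ct=cam(t)
im=t["image"].astype(int)
for y in range(196,222,3):
    print(y,[ (x,int(im[y,x,1]),int(im[y,x,2])) for x in range(353,368)])
crop(t['image'],320,160,60,75,8,'pics/z5.png')
```

```text
196 [(353, 49, 49), (354, 55, 57), (355, 59, 59), (356, 56, 56), (357, 54, 56), (358, 62, 72), (359, 91, 116), (360, 115, 152), (361, 121, 163), (362, 114, 160), (363, 105, 156), (364, 102, 156), (365, 101, 156), (366, 102, 156), (367, 103, 157)]
199 [(353, 47, 46), (354, 49, 48), (355, 49, 49), (356, 49, 48), (357, 55, 61), (358, 75, 93), (359, 102, 133), (360, 121, 160), (361, 123, 168), (362, 112, 162), (363, 103, 155), (364, 102, 155), (365, 101, 154), (366, 101, 154), (367, 100, 154)]
202 [(353, 94, 100), (354, 84, 89), (355, 78, 84), (356, 88, 100), (357, 105, 130), (358, 122, 158), (359, 130, 173), (360, 129, 173), (361, 118, 166), (362, 107, 159), (363, 104, 158), (364, 102, 158), (365, 103, 158), (366, 105, 159), (367, 103, 158)]
205 [(353, 118, 128), (354, 120, 136), (355, 122, 146), (356, 122, 154), (357, 122, 158), (358, 122, 161), (359, 123, 164), (360, 121, 165), (361, 114, 164), (362, 108, 162), (363, 106, 162), (364, 106, 162), (365, 106, 162), (366, 105, 161), (367, 105, 161)]
208 [(353, 131, 162), (354, 129, 165), (355, 124, 163), (356, 121, 160), (357, 121, 160), (
[... 508 characters left out ...]
128, 170), (358, 126, 169), (359, 117, 164), (360, 107, 157), (361, 101, 154), (362, 100, 154), (363, 100, 153), (364, 101, 154), (365, 100, 152), (366, 102, 155), (367, 102, 155)]
217 [(353, 126, 167), (354, 127, 168), (355, 128, 169), (356, 127, 168), (357, 131, 171), (358, 128, 169), (359, 119, 168), (360, 112, 167), (361, 110, 167), (362, 110, 167), (363, 108, 166), (364, 107, 166), (365, 109, 167), (366, 111, 169), (367, 110, 168)]
220 [(353, 130, 172), (354, 135, 177), (355, 133, 177), (356, 132, 176), (357, 128, 172), (358, 119, 168), (359, 112, 168), (360, 113, 172), (361, 112, 171), (362, 112, 172), (363, 112, 172), (364, 111, 172), (365, 112, 172), (366, 112, 172), (367, 111, 172)]
```

View pics/z5.png

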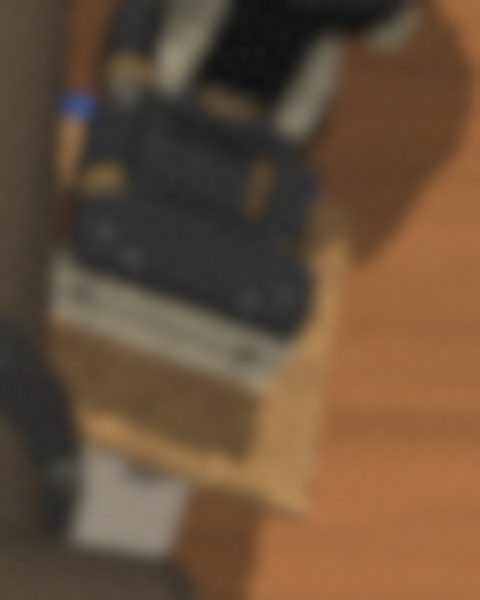

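Run:
```python
from sv import *
s,t=pickle.load(open("s5.pkl","rb"));ct=cam(t)
for r,x in((196,362.4),(199,361.8),(202,361.1),(211,359.9),(214,359.3),(217,358.9),(220,358.2)):print(uvw(ct,(x,r),.008))
im=cv2.cvtColor(t["image"],cv2.COLOR_BGR2HSV)
f=lambda a,b:((a+.5)/8-.5+320,(b+.5)/8-.5+160)
for p in((85,443),(180,475),(290,515)):print("up edge",uvw(ct,f(*p),.008))
```

```text
[-30.3  81.2   8. ]
[-18.5  80.9   8. ]
[-6.7 80.2  8. ]
[26.7 80.9  8. ]
[37.8 80.6  8. ]
[48.5 80.8  8. ]
[59.4 80.2  8. ]
up edge [75.3  1.7  8. ]
up edge [74.7 35.8  8. ]
up edge [75.3 75.4  8. ]
```

Top view: the board's far edge is at v = 80–81 mm all along, and its upper edge is at a constant u ≈ 75 mm. So it's straight and centred within about 1 mm of the rails' and lip's midline (v ≈ +0.7 to +1.8). Release.

```bash
python3 -m pendant '[[0,0.001,-0.0005,0,0,0,-1],[0,0.001,-0.0005,0,0,0,-0.5],[0,0.001,-0.0005,0,0,0,-0.3],[0,0.001,-0.0005,0,0,0,-0.3],[0,0.001,-0.0005,0,0,0,-0.3]]';python3 seat.py 0 0 .015; python3 -m pendant '[[0,0,-0.01,0,0,0,-0.3],[0,0,-0.03,0,0,0,-0.3],[0,0,-0.06,0,0,0,-0.3],[0,0,-0.1,0,0,0,-0.3],[0,0,-0.14,0,0,0,-0.3],[0,0,-0.14,0,0,0,-0.3]]'
python3 - <<'E'
from sv import *
from plant import snapshot
s=snapshot("side");t=snapshot("top");pickle.dump((s,t),open("s6.pkl","wb"))
a=s['image'][100:205,210:330];b=t["image"][130:250,290:390]
cv2.imwrite("pics/p8.png",np.hstack([cv2.resize(a,(400,350),interpolation=cv2.INTER_CUBIC),cv2.resize(b,(292,350),interpolation=cv2.INTER_CUBIC)]))
E
```

```text
clock: 22.42
tool_pos: [0.5241, -0.2383, 0.1225]
orientation: [150.0, 0.0, -108.2]
force: [-0.5, 0.1, 0.1]
opening: 0.0303
now u,v,w mm [ 0.4  0.6 14.2] force u,v,w [ 0.5  0.  -0.2]
shift [-0.0006 -0.0004 -0.0008] rot [ 0.0002 -0.0002  0.0004]
clock: 23.18
tool_pos: [0.5926, -0.2611, 0.247]
orientation: [150.3, -0.0, -108.2]
force: [-0.1, 0.6, 0.4]
opening: 0.0306
```

View pics/p8.png

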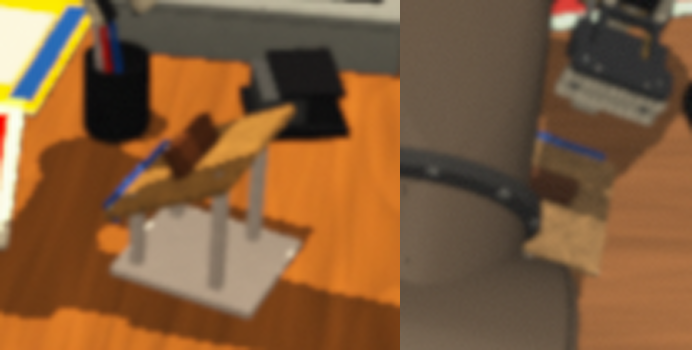

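Released; the board is resting against the lip (side crop 105–295, 105–215). Moving the arm away for a clear final look.

```bash
python3 go.py .52 .2 .32 -98 0
```

```text
shift [-0.4151  0.2204  0.0397] rot [ 0.5217  0.0469 -0.1735] 0.472 31.6
```

```bash
python3 -m pendant '[[0,0,-0.05,0,0,0,-0.3],[-0.05,0.02,-0.05,0.05,0.005,-0.017,-0.3],[-0.1,0.05,-0.03,0.13,0.012,-0.043,-0.3],[-0.15,0.08,-0.02,0.21,0.019,-0.07,-0.3],[-0.2,0.11,0,0.29,0.026,-0.096,-0.3],[-0.25,0.13,0.01,0.37,0.033,-0.123,-0.3],[-0.3,0.16,0.02,0.45,0.04,-0.15,-0.3],[-0.35,0.19,0.03,0.52,0.047,-0.173,-0.3],[-0.39,0.21,0.035,0.52,0.047,-0.173,-0.3],[-0.415,0.22,0.04,0.52,0.047,-0.173,-0.3],[-0.415,0.22,0.04,0.52,0.047,-0.173,-0.3],[-0.415,0.22,0.04,0.52,0.047,-0.173,-0.3]]'
python3 - <<'E'
from sv import *
from plant import snapshot
s=snapshot("side");t=snapshot("top");pickle.dump((s,t),open("s7.pkl","wb"))
cv2.imwrite("pics/side9.png",s["image"]);cv2.imwrite("pics/top9.png",t["image"])
crop(t["image"],295,155,75,80,7,"pics/z9.png")
E
```

```text
clock: 24.78
tool_pos: [0.5195, 0.1993, 0.3188]
orientation: [179.8, -0.1, -98.0]
force: [-0.8, -0.3, -0.4]
opening: 0.031
```

View pics/top9.png

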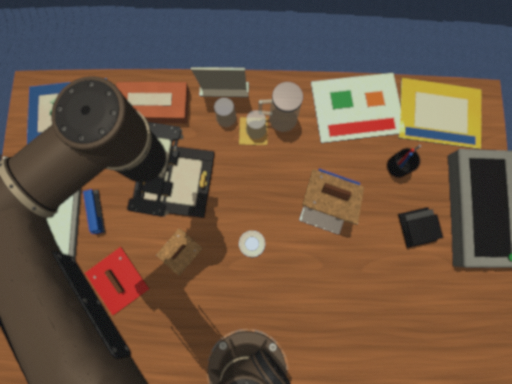

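View pics/z9.png

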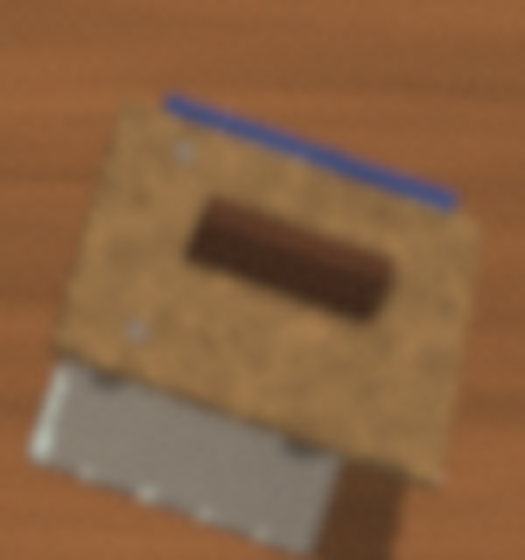

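View pics/side9.png

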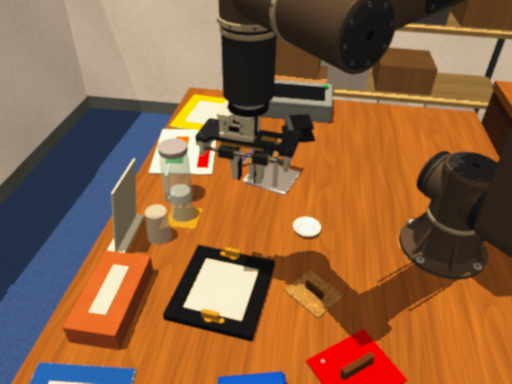

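Run:
```python
from sv import *
s,t=pickle.load(open("s7.pkl","rb"));ct=cam(t)
im=t["image"].astype(int);g=im[...,1]-0.62*im[...,2]  # cork vs wood
P0,x,y,n=pose(0,0,0)
def edge(side):
    out=[]
    for u in(-.05,-.03,-.01,.01,.03,.05):
        vs=np.arange(.06,.1,.0005)*side;p=proj(ct,[P0+u*x+v*y+.008*n for v in vs]).astype(np.float32)
        q=cv2.remap(g.astype(np.float32),p[:,0].reshape(1,-1),p[:,1].reshape(1,-1),cv2.INTER_LINEAR).ravel()
        hi,lo=q[:20].mean(),q[-16:].mean();k=np.argmax(q<(hi+lo)/2);out.append((round(vs[k]*1e3,1),round(float(hi-lo),1)))
    return out
print("far",edge(1));print("near",edge(-1))
f=lambda a,b:((a+.5)/7-.5+295,(b+.5)/7-.5+155)
h=cv2.cvtColor(t["image"],cv2.COLOR_BGR2HSV)
print("lip top ends",uvw(ct,f(163,98),.011),uvw(ct,f(459,203),.011))
p=[f(62,352),f(430,478)];print("up edge",[uvw(ct,q,.008) for q in p])
print("bar ends top",uvw(ct,f(212,202),.038),uvw(ct,f(390,268),.038))
```

```text
far [(np.float64(80.5), 14.5), (np.float64(81.0), 14.9), (np.float64(80.5), 15.3), (np.float64(80.0), 15.0), (np.float64(81.0), 14.8), (np.float64(80.0), 13.9)]
near [(np.float64(-80.0), 14.6), (np.float64(-80.5), 14.8), (np.float64(-80.0), 13.9), (np.float64(-81.5), 15.2), (np.float64(-80.0), 14.8), (np.float64(-79.5), 14.8)]
lip top ends [-72.6 -64.   11. ] [-71.6  67.9  11. ]
up edge [array([ 73.1, -75.7,   8. ]), array([71.5, 75.5,  8. ])]
bar ends top [ -0.4 -37.5  38. ] [ 1.5 37.4 38. ]
```

Top view: the board lies at (333,195), pull outward, with its edges at v = ±80.3 mm. The lip and rail midline is at v ≈ +0.7 to +1.9 mm, so it's centred within 2 mm, and the upper edge is straight to under 1°. The buttons at top (204,181) and side (230,252), (212,316) still lie along their borders, and the bystanders haven't moved. Handing in.

```bash
python3 -c "
from plant import ctrl;print(ctrl.close_job(), ctrl.get_obs()['clock'])"
```

```text
the job is handed in; nothing more can be done
the job is handed in; nothing more can be done
```

I turned both brass buttons about 90° aside, lifted the larger cork backboard out of the frame by its pull and set it on the stand's rails. I then slid it down until it met the blue lip and let go only once it was resting there. The job was handed in shortly after 25 s on the clock, with the arm clear of everything.

**Last checks, with the arm away:**
- **Centring:** the board's short edges sit at −80.3 and +80.5 mm from the seat line, and the lip and rail midline measures +0.7 to +1.9 mm. The board is centred within about 2 mm.
- **Straightness:** the upper edge is straight to under 1°. There was almost no twisting moment when I pressed the board against the lip.
- **Lying flat:** it contacted the rails at 13.8 mm, where about 15 mm was expected, so it is on the rails and not on top of the lip.
- **The rest:** the pull faces outward, both buttons still lie along their borders, and nothing else on the counter has visibly moved.

**What disagreed:**
- The two cameras differ by 3 to 7 mm sideways.
- Heights from the two views came out 2 to 7 mm low against the given sizes. The pull's top, for example, read 43.5 mm where the sizes give 50 mm.
- The side view was too oblique to confirm the centring, and at the end the arm hid the stand in it. Final centring therefore rests on the top view and the contact forces.

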